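# Put the swapped canisters back on their own boards

## Task

The three white canisters have been put back on one another's boards. Swap them round, parking one on the empty cork mat on the way: the tall round canister belongs on the board with the coffee grinder, the square one on the board with the teapot and the small round one on the board with the cup and saucer, each upright and centred on the board's cork disc. Set them down gently, do not tip or drop them, and leave the creamer and the teaspoon where they are.

Things in the scene. Friction and masses are not known exactly. Their poses are not given: they have to be found in the camera images.
- tall_canister: Tall round white ceramic canister, 72 mm in diameter at its belly, 64 mm at its foot, with a flat round bamboo lid whose top is 108 mm up; 134 mm high in all. Lid fast on; on its middle an upright brass knob (cylinder, 24 mm diameter, 26 mm high: grip it from above), 108 to 134 mm above the origin. Origin: centre of the underside, z up. About 0.4 kg.
- square_canister: Square white ceramic canister, 62 x 62 mm (sides along its x and y), with a flat square bamboo lid whose top is 83 mm up; 109 mm high in all. Lid fast on; on its middle an upright brass knob (cylinder, 24 mm diameter, 26 mm high: grip it from above), 83 to 109 mm above the origin. Origin: centre of the underside, z up. About 0.35 kg.
- small_canister: Small low round white ceramic canister, 60 mm in diameter, 54 mm at its foot, with a flat round bamboo lid whose top is 58 mm up; 84 mm high in all. Lid fast on; on its middle an upright brass knob (cylinder, 24 mm diameter, 26 mm high: grip it from above), 58 to 84 mm above the origin. Origin: centre of the underside, z up. About 0.25 kg.
- grinder_board: Fixed bamboo board, 10 mm thick, with a dark steel hand coffee grinder. Origin: at worktop level under the centre of the flat cork disc (92 mm across) where a canister stands, the surface there 10 mm up. Board spans x -60 to +205, y -55 to +55 mm. Grinder (54 mm in diameter, 165 mm high, its crank pointing to +x) at x = +150 mm.
- teapot_board: Fixed bamboo board, 10 mm thick, with a white teapot. Origin: at worktop level under the centre of the flat cork disc (92 mm across) where a canister stands, the surface there 10 mm up. Board spans x -60 to +205, y -55 to +55 mm. Teapot (94 mm in diameter, 103 mm high above the worktop, spout towards +x+y, handle towards -x-y reaching 75 mm from its axis) at x = +150 mm.
- cup_board: Fixed bamboo board, 10 mm thick, with a white cup on a saucer. Origin: at worktop level under the centre of the flat cork disc (92 mm across) where a canister stands, the surface there 10 mm up. Board spans x -60 to +205, y -55 to +55 mm. Saucer (100 mm across) and cup (74 mm across, rim 73 mm above the worktop) at x = +150 mm.
- cork_mat: Fixed round cork mat lying on the worktop, 112 mm across, 6 mm thick, empty at the start: the parking place. A fixed dark-wood pepper mill (48 mm diameter, 100 mm high) stands about 130 mm behind it. Origin: centre of its underside.
- creamer: Bystander: small loose open steel creamer, 52 mm across, 50 mm high, about 100 mm in front (robot side) of the cork mat. Origin: centre of its underside.
- teaspoon: Bystander: loose steel teaspoon 132 mm long lying crosswise just in front (robot side) of the cup board. Its x axis runs along it.

How it is judged:
On the way:
1. one of the canisters stands released and upright on the cork mat (((horizontal distance between tall_canister and cork_mat below 0.04 m and z of tall_canister in the frame of cork_mat between 0.002 and 0.011 m and angle between tall_canister's own z axis and vertical below 0.1 rad and linear speed of tall_canister below 0.03 m/s and contact force between the fingers and tall_canister below 0.1 N) or (horizontal distance between square_canister and cork_mat below 0.04 m and z of square_canister in the frame of cork_mat between 0.002 and 0.011 m and angle between square_canister's own z axis and vertical below 0.1 rad and linear speed of square_canister below 0.03 m/s and contact force between the fingers and square_canister below 0.1 N) or (horizontal distance between small_canister and cork_mat below 0.04 m and z of small_canister in the frame of cork_mat between 0.002 and 0.011 m and angle between small_canister's own z axis and vertical below 0.1 rad and linear speed of small_canister below 0.03 m/s and contact force between the fingers and small_canister below 0.1 N))), for 0.2 s.
At the end, for the whole second after the job is handed in: The tall canister stands on the grinder board, the square one on the teapot board and the small one on the cup board, each centred within 15 mm of the middle of the cork disc, its foot on the board, upright within 0.1 rad, released and at rest (horizontal distance between tall_canister and grinder_board below 0.015 m and z of tall_canister in the frame of grinder_board between 0.006 and 0.015 m and angle between each of tall_canister, square_canister, small_canister's own z axis and vertical below 0.1 rad and linear speed of each of tall_canister, square_canister, small_canister below 0.03 m/s and contact force between the fingers and tall_canister below 0.1 N and horizontal distance between square_canister and teapot_board below 0.015 m and z of square_canister in the frame of teapot_board between 0.006 and 0.015 m and contact force between the fingers and square_canister below 0.1 N and horizontal distance between small_canister and cup_board below 0.015 m and z of small_canister in the frame of cup_board between 0.006 and 0.015 m and contact force between the fingers and small_canister below 0.1 N); the robot touches nothing.
It fails at once if a canister is tipped over (leans more than 0.6 rad) (angle between any of tall_canister, square_canister, small_canister's own z axis and vertical above 0.6 rad).
It fails at once if a canister is dropped or thrown (faster than 0.5 m/s while the fingers do not hold it) ((linear speed of tall_canister above 0.5 m/s and contact force between the fingers and tall_canister below 0.1 N) or (linear speed of square_canister above 0.5 m/s and contact force between the fingers and square_canister below 0.1 N) or (linear speed of small_canister above 0.5 m/s and contact force between the fingers and small_canister below 0.1 N)).
It fails at once if the creamer or the teaspoon is moved by more than 30 mm (distance of any of creamer, teaspoon from where it was at the start of the episode above 0.03 m).
It also fails if it takes over 102 s, if anything falls off the work surface, if the arm or the gripper's body presses on something with over 40 N, if the wrist force passes 120 N, or if a joint passes its speed limit or range.

## Robot

A 6-joint arm with a two-finger parallel gripper is mounted at the origin on the work surface. World frame = base frame: x ahead of the robot, y to its left, z up, the work surface at z = 0. Lengths are in m, angles in rad, forces in N, time in s.
With the tool pointing down it reaches from about 0.275 to 0.85 m from the base axis. Payload 5.2 kg.
Tool frame: the origin (TCP) lies at the very end of the fingers, on their centre line; the grasp point (between the pads) lies 19 mm behind it (manip.grasp_offset is the y of the grasp point in the tool frame, in m); y points along the fingers, x is the direction in which the jaws open and shut, and the axes are right-handed (so a half turn about y gives the same grasp; the last joint's range is limited). The gripper opens to 85 mm and grips with 20 to 120 N. Pads are 22 mm wide; open, the fingers measure 114 mm over their backs; the gripper's body (76 mm by 85 mm) begins 54 mm behind the grasp point. The pads swing forward as they close: fully open they stand 13 mm farther back than shut.
Start: joints at [1.049, 0.259, 1.535, -0, 1.348, -0.203], TCP at [0.172, 0.522, 0.231] pointing down, gripper open.
Joint ranges: [-3.14, 3.14], [-0.91, 2.08], [0.19, 2.58], [-1.22, 4.36], [0.22, 2.71], [-3.12, 3.12]. Speed limits (rad/s): [2.57, 2.57, 3.14, 3.14, 3.14, 3.14].

## Interface

Orientations are given as a unit quaternion [x, y, z, w].
In Python, from cell import manip gives the robot as it stands. The module is installed in compiled form; this text tells all that it offers.
- The arm moves only by the tool servo_tool, never from a script. Its argument "plan" is one flat list of numbers, 7 for each row, row after row: the closure in counts, from 0 (fully open) to 255 (shut), then the shift along the tool's x, y, z in cm, then the turn, a rotation vector about the tool's x, y, z in degrees. A call has 1 to 20 rows; each row shifts and turns the commanded pose from where the row before left it, along the tool's axes as they then stand; what a row does not reach is not made up. A row lasts 1/12 s, in which the tool goes at most 41.7 mm and 7.16 degrees, less where a joint would pass 70% of its speed; a pose out of reach is approached as far as the arm can. A call with a gripper value outside its range is refused whole. The fingers move at their own pace and stop on an object; "force" is the grip in N (left out, the last holds). Time passes only in rows, so rows that do not move let the fingers close. It gives the time, the measured TCP pose, the force and the opening at its end, in the units of the state.
- manip.state(): the state, without advancing time (a new reading comes with each control period).
- manip.capture(name): name is "scene" or "top"; returns a dict with "color" (420x560x3 uint8, blue, green, red), "range_z" (420x560 float32, m along the optical axis (not along the pixel's ray), 0 where there is no reading), "fx", "fy", "cx", "cy" (pixels), "R" (3x3) and "t" (3): a world point X has camera coordinates R X + t. Camera axes: x right, y down, z forward; pixel columns grow to the right and rows downward; lengths in m; the calibration is good to about 2 mm. A picture is of the moment at which its call begins.
- manip.finish_job(): hands the job in, once; it reports no verdict.
The state is a dict: "time": time; "joint_pos": joint angles; "dq": joint speeds; "effort": joint torques, N m; "ee_pos": TCP position; "tcp_rot": TCP orientation; "ft_force": force on the tool from outside, world axes, zero at the start; "moment": the same for the moment, N m; "gripper_width": finger opening in m.
Only numpy, scipy, OpenCV 4.12 (cv2) and the standard library are available. Lean on these libraries where they do the work, as an engineer would, in place of code of your own. Each camera call takes 0.05 s, during which the arm holds its last target.

## Working session

There is one attempt and no reset: what is moved stays moved. The work goes in short steps, Python scripts to look and compute and a tool call to move; the robot and the scene stay as the last step left them, time stands still between calls to the robot, and variables do not carry over. Pictures are saved under pics/ and viewed, and the job is handed in when it is done.

Besides the shell and the picture viewer there is one more tool, called after "Call:" as a command line: name --argument value ..., lists and objects as JSON in quotes. servo_tool: Moves the arm, as the interface text tells. Its arguments: {"type":"object","properties":{"plan":{"type":"array"},"force":{"type":"number"}},"required":["plan"]}

```bash
mkdir -p pics; python3 - <<'E'
from cell import manip
import cv2,numpy as np,pickle
d={}
for n in ("scene","top"):
    c=manip.capture(n); d[n]=c
    cv2.imwrite(f"pics/{n}0.png",c["color"])
    print(n,c["fx"],c["fy"],c["cx"],c["cy"],np.round(c["R"],4).tolist(),np.round(c["t"],4))
pickle.dump(d,open("cap0.pkl","wb"))
s=manip.state()
for k in s: print(k,np.round(s[k],4))
print(manip.grasp_offset)
E
```

```text
scene 420.84381650683366 420.84381650683366 286.29183220124906 216.68653173737292 [[-0.8524, 0.5229, 0.0018], [0.2959, 0.4853, -0.8228], [-0.4311, -0.7008, -0.5684]] [ 0.4339 -0.1109  1.3225]
top 494.4040796883112 494.4040796883112 286.1399127028714 210.35505558688052 [[-0.0132, -0.9998, -0.0119], [-0.9983, 0.0138, -0.0566], [0.0567, 0.0112, -0.9983]] [0.0023 0.5033 1.1519]
time 0.1
joint_pos [ 1.0492  0.2593  1.536   0.      1.348  -0.2028]
dq [-0.0018 -0.0013 -0.0023  0.001   0.001   0.0016]
effort [ 3.10000e-03 -4.46970e+01 -2.91245e+01 -2.00000e-04  6.30000e-03
  0.00000e+00]
ee_pos [0.1721 0.5219 0.2305]
tcp_rot [ 0.5733  0.4138 -0.4148 -0.5728]
ft_force [-0.0111 -0.6261 -0.0271]
moment [-0.0134  0.0056 -0.0423]
gripper_width 0.0857
-0.0187
```

View pics/scene0.png

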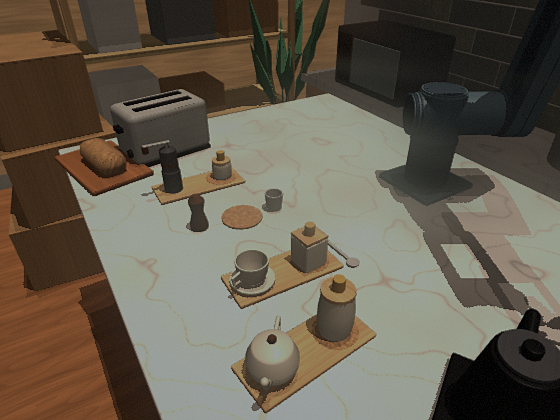

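View pics/top0.png

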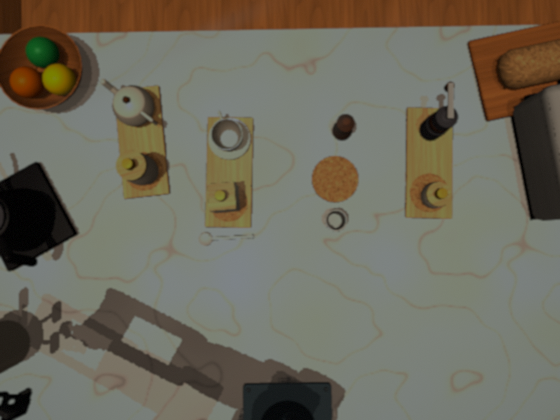

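The scene picture shows the tall canister on the teapot board (338,310), the square one on the cup board (309,248) and the small one on the grinder board (221,165). In the top picture their knobs are at about (127,163), (221,196) and (438,192), and the cork mat is at (335,179). I'll park the small one on the mat, then move tall to grinder, square to teapot and small to cup.

```bash
cat > h.py <<'E'
import numpy as np,cv2
def cloud(c):
    z=c["range_z"].astype(float); v,u=np.mgrid[:z.shape[0],:z.shape[1]]
    P=np.stack([(u-c["cx"])/c["fx"]*z,(v-c["cy"])/c["fy"]*z,z],-1)
    W=(P-c["t"])@c["R"]; W[z<=0]=np.nan
    return W
def ray(c,u,v,h):
    d=np.array([(u-c["cx"])/c["fx"],(v-c["cy"])/c["fy"],1])@c["R"]; o=-np.asarray(c["t"])@c["R"]
    return o+d*(h-o[2])/d[2]
E
python3 - <<'E'
import pickle,numpy as np,cv2
from h import *
d=pickle.load(open("cap0.pkl","rb")); c=d["top"]; W=cloud(c)
hsv=cv2.cvtColor(c["color"],cv2.COLOR_BGR2HSV)
for n,(u,v) in dict(tall=(127,163),sq=(221,196),small=(438,192),mat=(335,179),b1=(155,130),cork1=(150,188),b2=(235,170),cork2=(240,210),b3=(420,140),cork3=(420,190),table=(300,300)).items():
    print(n,hsv[v,u],np.round(W[v,u],4))
im=c["color"][90:260,90:470]; cv2.imwrite("pics/crop.png",cv2.resize(im,None,fx=2.1,fy=2.1,interpolation=cv2.INTER_CUBIC))
# boards
m=cv2.inRange(hsv,(12,70,60),(32,255,255))
cv2.imwrite("pics/mask.png",m)
E
```

```text
tall [ 25 182 125] [0.6007 0.3289 0.1455]
sq [ 30 153 127] [0.5301 0.134  0.1208]
small [ 24 186 118] [ 0.5346 -0.3393  0.093 ]
mat [ 15 165 124] [ 0.5763 -0.1213  0.011 ]
b1 [ 25 122 125] [0.7013 0.308  0.0078]
cork1 [ 15 156 116] [0.5612 0.3187 0.0111]
b2 [ 27 101 126] [0.6018 0.1163 0.0076]
cork2 [ 15 156  98] [0.5057 0.1046 0.0126]
b3 [ 22 131 125] [ 0.6674 -0.326   0.0067]
cork3 [ 14 165 111] [ 0.5474 -0.3218  0.0094]
table [ 46  21 131] [ 0.2918 -0.0342  0.0023]
```

View pics/crop.png

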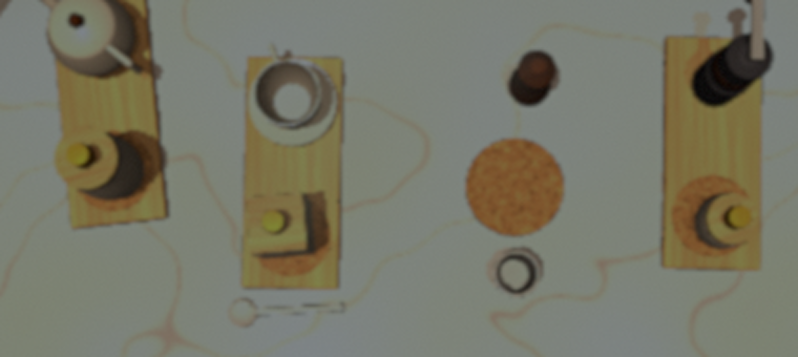

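View pics/mask.png

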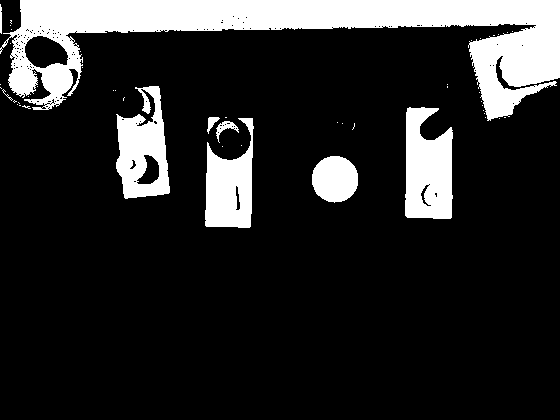

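```bash
cat > meas.py <<'E'
import sys,pickle,numpy as np,cv2
from h import *
from scipy.optimize import least_squares
def circ(p):
    h=cv2.convexHull(p.astype(np.float32)); (x,y),r=cv2.minEnclosingCircle(h); return x,y,r
def run(c):
    W=cloud(c); hsv=cv2.cvtColor(c["color"],cv2.COLOR_BGR2HSV); out={}
    m=cv2.inRange(hsv,(12,70,60),(34,255,255))
    vv,uu=np.mgrid[:420,:560]
    flat=(m>0)&(W[...,2]<0.03)
    for n,(u0,u1,v0,v1) in dict(teapot=(105,180,80,205),cup=(195,262,105,235),grinder=(398,462,100,225)).items():
        s=flat&(uu>=u0)&(uu<u1)&(vv>=v0)&(vv<v1)
        s=cv2.morphologyEx(s.astype(np.uint8),cv2.MORPH_OPEN,np.ones((3,3)))>0
        p=np.array([ray(c,u,v,.01)[:2] for u,v in zip(uu[s],vv[s])])
        (cx,cy),(w,h),a=cv2.minAreaRect(p.astype(np.float32)); B=cv2.boxPoints(((cx,cy),(w,h),a))
        e=B[1]-B[0]; f=B[2]-B[1]; ax=e if np.linalg.norm(e)>np.linalg.norm(f) else f
        L=np.linalg.norm(ax); ax=ax/L; ax*=np.sign(ax[0])
        near=np.array([cx,cy])-ax*L/2; o=near+ax*.06
        # disc by cork hue
        k=s&(hsv[...,0]<=18)
        q=np.array([ray(c,u,v,.01)[:2] for u,v in zip(uu[k],vv[k])]); q=q[np.linalg.norm(q-o,axis=1)<.06]
        x,y,r=circ(q)
        print(n,"size",np.round((w,h),4),"yaw",round(np.degrees(np.arctan2(ax[1],ax[0])),2),"origin",np.round(o,4),"corkcirc",np.round((x,y,r),4)); 
    s=(m>0)&(uu>305)&(uu<365)&(vv>150)&(vv<207)
    p=np.array([ray(c,u,v,.006)[:2] for u,v in zip(uu[s],vv[s])]); print("mat",np.round(p.mean(0),4),circ(p))
    # knobs: saturated and high
    k=(hsv[...,1]>140)&(hsv[...,0]>=20)&(hsv[...,0]<=34)&(W[...,2]>.06)&(uu>90)&(uu<470)&(vv>80)&(vv<240)
    nl,lab,st,ce=cv2.connectedComponentsWithStats(k.astype(np.uint8))
    for i in range(1,nl):
        if st[i,4]<20: continue
        s=lab==i; z=np.nanmedian(W[s][:,2]); 
        top=s&(W[...,2]>np.nanpercentile(W[s][:,2],60)-.006)
        print("knob",ce[i],st[i],"z",round(z,4),"cloud",np.round(np.nanmean(W[top],0),4),"top px",uu[top].mean(),vv[top].mean())
if __name__=="__main__": run(pickle.load(open("cap0.pkl","rb"))["top"])
E
python3 meas.py
```

```text
teapot size [0.2643 0.1119] yaw 5.57 origin [0.602  0.3329] corkcirc [0.5946 0.3208 0.0557]
cup size [0.1095 0.2626] yaw -1.87 origin [0.5265 0.1327] corkcirc [0.527  0.1255 0.0537]
grinder size [0.1098 0.2647] yaw -2.23 origin [ 0.5411 -0.3411] corkcirc [ 0.5362 -0.3365  0.0538]
mat [ 0.5776 -0.1208] (0.5777478218078613, -0.1203906238079071, 0.05581201612949371)
knob [127.00819672 163.46721311] [121 158  13  13 122] z 0.1443 cloud [0.6005 0.3288 0.1447] top px 127.1470588235294 163.12745098039215
knob [441.44444444 192.93162393] [435 187  13  12 117] z 0.0935 cloud [ 0.5321 -0.3478  0.0942] top px 442.0520833333333 193.02083333333334
knob [219.78409091 194.72727273] [215 190  11  11  88] z 0.1203 cloud [0.5329 0.1366 0.1201] top px 219.82758620689654 194.77011494252875
```

```bash
python3 - <<'E'
import pickle
from h import *
c=pickle.load(open("cap0.pkl","rb"))["scene"]; W=cloud(c)
hsv=cv2.cvtColor(c["color"],cv2.COLOR_BGR2HSV)
vv,uu=np.mgrid[:420,:560]
k=(hsv[...,1]>110)&(hsv[...,0]>=12)&(hsv[...,0]<=34)
for n,(x,y,zt) in dict(tall=(.6005,.3288,.144),sq=(.533,.1366,.119),small=(.532,-.348,.094)).items():
    s=(abs(W[...,0]-x)<.03)&(abs(W[...,1]-y)<.03)&(W[...,2]>zt-.022)&(W[...,2]<zt+.006)
    P=W[s]
    # side+top: fit circle r=.012 to outermost; top centre
    t=P[P[:,2]>zt-.003]; 
    from scipy.optimize import least_squares
    sd=P[P[:,2]<zt-.005]
    r=least_squares(lambda q:np.hypot(sd[:,0]-q[0],sd[:,1]-q[1])-.012,(x,y),loss="soft_l1",f_scale=.001)
    print(n,len(P),"top mean",np.round(t.mean(0),4),"side fit",np.round(r.x,4))
m=cv2.inRange(hsv,(5,70,40),(18,255,255))>0
s=m&(abs(W[...,0]-.577)<.08)&(abs(W[...,1]+.12)<.07)&(W[...,2]<.02)
p=np.array([ray(c,u,v,.006)[:2] for u,v in zip(uu[s],vv[s])]); print("mat",p.mean(0),cv2.minEnclosingCircle(p.astype(np.float32)))
for n,(x,y) in dict(teapot=(.602,.333),cup=(.5265,.1327),grinder=(.541,-.341)).items():
    hz=cv2.inRange(hsv,(8,60,40),(34,255,255))>0
    s=hz&(abs(W[...,2]-.01)<.012)&(W[...,0]>x-.09)&(W[...,0]<x+.25)&(abs(W[...,1]-y)<.09)
    s=cv2.morphologyEx(s.astype(np.uint8),cv2.MORPH_OPEN,np.ones((2,2)))>0
    p=np.array([ray(c,u,v,.01)[:2] for u,v in zip(uu[s],vv[s])]).astype(np.float32)
    (cx,cy),(w,h),a=cv2.minAreaRect(p); B=cv2.boxPoints(((cx,cy),(w,h),a)); e=B[1]-B[0]; f=B[2]-B[1]
    ax=e if np.linalg.norm(e)>np.linalg.norm(f) else f; L=np.linalg.norm(ax); ax=ax/L*np.sign(ax[0])
    print(n,np.round((w,h),3),np.round(np.array([cx,cy])-ax*L/2+ax*.06,4),np.degrees(np.arctan2(ax[1],ax[0])))
# square lid yaw from top
c=pickle.load(open("cap0.pkl","rb"))["top"]; W=cloud(c)
s=(abs(W[...,2]-.094)<.006)&(abs(W[...,0]-.533)<.05)&(abs(W[...,1]-.1366)<.05)
print(cv2.minAreaRect(W[s][:,:2].astype(np.float32)))
for n,(x,y,h) in dict(creamer=(.49,-.12,.05),).items():
    s=(W[...,2]>.03)&(abs(W[...,0]-x)<.05)&(abs(W[...,1]-y)<.05); print(n,W[s].mean(0),W[s].max(0),W[s].min(0))
E
```

```text
tall 204 top mean [0.6023 0.3315 0.1436] side fit [0.6008 0.3298]
sq 128 top mean [0.5341 0.1386 0.1188] side fit [0.5325 0.1369]
small 73 top mean [ 0.5335 -0.3464  0.0935] side fit [ 0.533  -0.3489]
mat [ 0.58112543 -0.11680035] ((0.5800173878669739, -0.11766709387302399), 0.058644019067287445)
teapot [0.265 0.111] [0.6039 0.3397] 5.626023
cup [0.115 0.266] [0.5284 0.1414] -1.7400343
grinder [0.122 0.265] [ 0.5437 -0.3281] -1.9656186
((0.5325489044189453, 0.1368560940027237), (0.060292720794677734, 0.060569580644369125), 4.40380334854126)
creamer [ 0.47910818 -0.12023966  0.04676381] [ 0.50316927 -0.09298513  0.05656874] [ 0.45255985 -0.14332654  0.03020016]
```

```bash
cat > st.py <<'E'
from cell import manip
import numpy as np,sys
from scipy.spatial.transform import Rotation as R
s=manip.state(); M=R.from_quat(s["tcp_rot"]).as_matrix()
print("t",s["time"],"pos",np.round(s["ee_pos"],4),"w",round(s["gripper_width"],4),"F",np.round(s["ft_force"],2),"q",np.round(s["joint_pos"],3))
print("toolx",np.round(M[:,0],4),"y",np.round(M[:,1],4),"z",np.round(M[:,2],4))
if len(sys.argv)>3:
    g=np.array(list(map(float,sys.argv[1:4]))); print("cm in tool axes",np.round(100*M.T@(g-s["ee_pos"]),2))
# rotation to bring tool x to +-y world, z to +-x, y to -z
for sx in (1,-1):
    T=np.stack([[0,sx,0],[0,0,-1],np.cross([0,sx,0],[0,0,-1])],1)
    print("rotvec deg",np.round(np.degrees(R.from_matrix(M.T@T).as_rotvec()),2))
E
python3 st.py
```

```text
t 0.1 pos [0.1721 0.5219 0.2305] w 0.0857 F [-0.01 -0.63 -0.03] q [ 1.049  0.259  1.536  0.     1.348 -0.203]
toolx [ 0.3134  0.9496 -0.0016] y [-8.0e-04 -1.5e-03 -1.0e+00] z [-9.496e-01  3.134e-01  3.000e-04]
rotvec deg [ -0.03 -18.27  -0.09]
rotvec deg [ 1.3000e-01  1.6173e+02 -5.0000e-02]
```

Call:
servo_tool --plan '[0,0,-0.5,0,0,-4.5,0,0,0,-1,0,0,-4.5,0,0,0,-1,0,0,-4.5,0,0,0,-0.5,0,0,-4.77,0,0,0,0,0,0,0,0]' --force 50

```text
time: 0.52
ee_pos: [0.1726, 0.5227, 0.2622]
tcp_rot: [0.499, 0.501, -0.5, -0.499]
ft_force: [-0.2, 0.1, -0.1]
gripper_width: 0.0852
```

```bash
python3 st.py 0.5325 -0.348 0.25
```

```text
t 0.5167 pos [0.1726 0.5227 0.2622] w 0.0852 F [-0.19  0.09 -0.15] q [ 1.049  0.24   1.484  0.     1.416 -0.525]
toolx [-0.003   1.      0.0013] y [ 8.0e-04  1.3e-03 -1.0e+00] z [-1.e+00 -3.e-03 -8.e-04]
cm in tool axes [-87.18   1.13 -35.73]
rotvec deg [0.04 0.17 0.08]
rotvec deg [ 1.2000e-01 -1.7983e+02 -7.0000e-02]
```

Call:
servo_tool --plan '[0,-1.2,0,-0.5,0,0,0,0,-2.4,0,-1,0,0,0,0,-3,0,-1.23,0,0,0,0,-3,0,-1.23,0,0,0,0,-3,0,-1.23,0,0,0,0,-3,0,-1.23,0,0,0,0,-3,0,-1.23,0,0,0,0,-3,0,-1.23,0,0,0,0,-3,0,-1.23,0,0,0,0,-3,0,-1.23,0,0,0,0,-3,0,-1.23,0,0,0,0,-3,0,-1.23,0,0,0,0,-3,0,-1.23,0,0,0,0,-3,0,-1.23,0,0,0,0,-3,0,-1.23,0,0,0,0,-3,0,-1.23,0,0,0,0,-3,0,-1.23,0,0,0,0,-3,0,-1.23,0,0,0,0,-3,0,-1.23,0,0,0,0,-3,0,-1.23,0,0,0]'

```text
time: 2.18
ee_pos: [0.4079, -0.0555, 0.2605]
tcp_rot: [-0.5, -0.499, 0.499, 0.501]
ft_force: [0.7, 0.5, -0.2]
gripper_width: 0.0857
```

Call:
servo_tool --plan '[0,-3,0,-1.23,0,0,0,0,-3,0,-1.23,0,0,0,0,-3,0,-1.23,0,0,0,0,-3,0,-1.23,0,0,0,0,-3,0,-1.23,0,0,0,0,-3,0,-1.23,0,0,0,0,-3,0,-1.23,0,0,0,0,-3,0,-1.23,0,0,0,0,-3,0,-1.23,0,0,0,0,-1.8,0,-0.7,0,0,0,0,-0.8,0,-0.3,0,0,0,0,0,0,0,0,0,0,0,0,0,0,0,0,0]'

```text
time: 3.27
ee_pos: [0.5286, -0.349, 0.2605]
tcp_rot: [-0.5, -0.5, 0.5, 0.501]
ft_force: [0.2, 0.6, -0.8]
gripper_width: 0.0855
```

```bash
python3 st.py 0.5325 -0.348 0.071
```

```text
t 3.2667 pos [ 0.5286 -0.349   0.2605] w 0.0855 F [ 0.17  0.6  -0.79] q [-0.759  0.396  1.269  0.     1.479 -2.329]
toolx [0.0014 1.     0.0018] y [-0.0016  0.0018 -1.    ] z [-1.      0.0014  0.0016]
cm in tool axes [ 0.07 18.95 -0.42]
rotvec deg [-0.09 -0.08  0.1 ]
rotvec deg [-1.6000e-01  1.7992e+02 -1.4000e-01]
```

Call:
servo_tool --plan '[0,0.05,1,-0.2,0,0,0,0,0,2,-0.2,0,0,0,0,0,3,0,0,0,0,0,0,3,0,0,0,0,0,0,3,0,0,0,0,0,0,2,0,0,0,0,0,0,2,0,0,0,0,0,0,1.4,0,0,0,0,0,0,0.8,0,0,0,0,0,0,0.6,0,0,0,0,0,0,0,0,0,0,0,0,0,0,0,0,0,0]'

```text
time: 4.27
ee_pos: [0.5338, -0.3489, 0.0739]
tcp_rot: [0.5, 0.5, -0.5, -0.5]
ft_force: [-1.1, -0.2, 1.1]
gripper_width: 0.0853
```

```bash
cat > snap.py <<'E'
from cell import manip
import sys,cv2
for n in ("scene","top"):
    im=manip.capture(n)["color"]
    if n=="scene": im=cv2.resize(im,(784,588))
    cv2.imwrite(f"pics/{n}_{sys.argv[1]}.png",im)
E
python3 st.py 0.5325 -0.348 0.071; python3 snap.py 1
```

```text
t 4.2667 pos [ 0.5338 -0.3489  0.0739] w 0.0853 F [-1.12 -0.16  1.07] q [-0.754  0.547  1.504  0.     1.09  -2.325]
toolx [-5.e-04  1.e+00 -5.e-04] y [ 6.e-04 -5.e-04 -1.e+00] z [-1.e+00 -5.e-04 -6.e-04]
cm in tool axes [0.09 0.29 0.13]
rotvec deg [ 0.03  0.03 -0.03]
rotvec deg [-5.0000e-02 -1.7997e+02 -5.0000e-02]
```

View pics/scene_1.png

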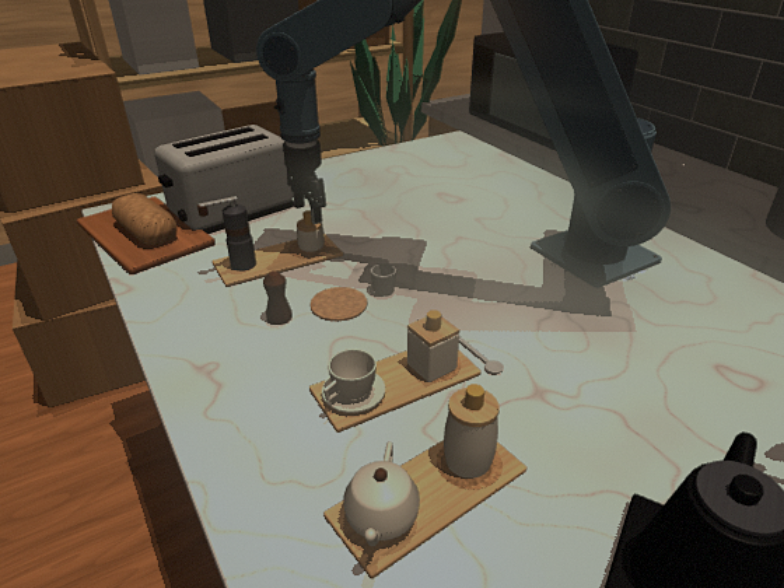

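The fingers straddle the small canister's knob at about (309,220), so I close on it.

Call:
servo_tool --plan '[60,0.05,0.1,0.1,0,0,0,110,0,0,0,0,0,0,140,0,0,0,0,0,0,160,0,0,0,0,0,0,180,0,0,0,0,0,0,200,0,0,0,0,0,0,220,0,0,0,0,0,0,255,0,0,0,0,0,0,255,0,0,0,0,0,0,255,0,0,0,0,0,0,255,0,0,0,0,0,0]' --force 60

```text
time: 5.28
ee_pos: [0.5327, -0.3486, 0.0726]
tcp_rot: [0.5, 0.5, -0.5, -0.5]
ft_force: [0.2, 0.8, 4.6]
gripper_width: 0.0223
```

Call:
servo_tool --plan '[255,0,-0.3,0,0,0,0,255,0,-0.7,0,0,0,0,255,0,-1,0,0,0,0,255,0,-1,0,0,0,0,255,0,-0.5,0,0,0,0,255,0,0,0,0,0,0]'

```text
time: 5.78
ee_pos: [0.5335, -0.3496, 0.1096]
tcp_rot: [0.501, 0.5, -0.5, -0.499]
ft_force: [0.9, 0.0, -2.1]
gripper_width: 0.022
```

```bash
python3 st.py 0.5777 -0.1205 0.081; python3 snap.py 2
```

```text
t 5.7833 pos [ 0.5335 -0.3496  0.1096] w 0.022 F [ 0.9   0.05 -2.06] q [-0.755  0.508  1.472 -0.     1.158 -2.326]
toolx [-1.0e-04  1.0e+00 -2.7e-03] y [ 0.0028 -0.0027 -1.    ] z [-1.0e+00 -1.0e-04 -2.8e-03]
cm in tool axes [22.92  2.81 -4.41]
rotvec deg [ 0.16  0.   -0.16]
rotvec deg [  -0.25 -180.     -0.26]
```

View pics/scene_2.png

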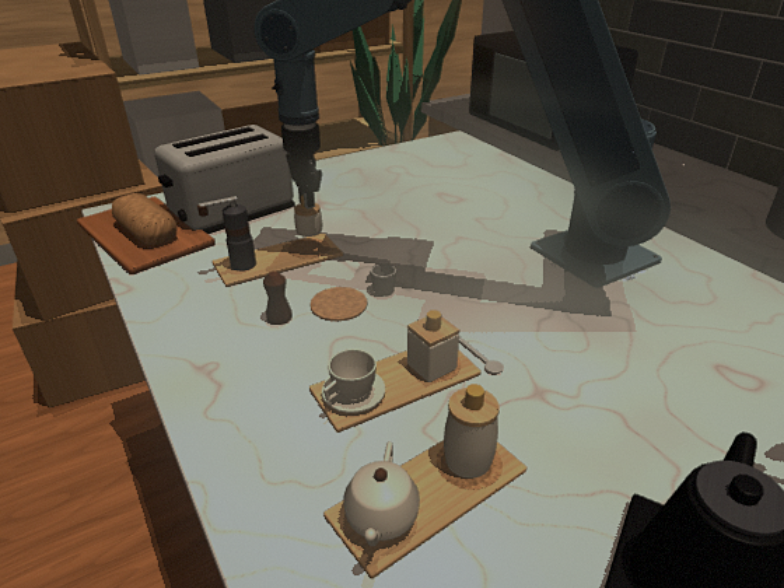

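Lifted cleanly: 22 mm opening and -2 N on the wrist, and the picture shows the small canister upright at (308,215). Next to the mat.

Call:
servo_tool --plan '[255,0.7,-0.5,-0.13,0,0,0,255,1.3,-0.5,-0.25,0,0,0,255,1.9,-0.5,-0.365,0,0,0,255,1.9,0,-0.365,0,0,0,255,1.9,0,-0.365,0,0,0,255,1.9,0,-0.365,0,0,0,255,1.9,0,-0.365,0,0,0,255,1.9,0,-0.365,0,0,0,255,1.9,0,-0.365,0,0,0,255,1.9,0,-0.365,0,0,0,255,1.9,0,-0.365,0,0,0,255,1.9,0,-0.365,0,0,0,255,1.2,0,-0.24,0,0,0,255,0.7,0,-0.14,0,0,0,255,0,0,0,0,0,0,255,0,0,0,0,0,0]'

```text
time: 7.22
ee_pos: [0.5766, -0.1196, 0.1224]
tcp_rot: [-0.5, -0.5, 0.5, 0.5]
ft_force: [0.3, 0.4, -1.2]
gripper_width: 0.0222
```

```bash
python3 st.py 0.5777 -0.1205 0.0690
```

```text
t 7.2167 pos [ 0.5766 -0.1196  0.1224] w 0.0222 F [ 0.29  0.35 -1.17] q [-3.930e-01  4.180e-01  1.586e+00 -1.000e-03  1.137e+00 -1.965e+00]
toolx [-1.1e-03  1.0e+00 -5.0e-04] y [ 0.e+00 -5.e-04 -1.e+00] z [-1.     -0.0011 -0.    ]
cm in tool axes [-0.09  5.34 -0.11]
rotvec deg [ 0.    0.06 -0.03]
rotvec deg [-4.0000e-02 -1.7994e+02 -0.0000e+00]
```

Call:
servo_tool --plan '[255,0,0.8,0,0,0,0,255,0,1.4,0,0,0,0,255,0,1.2,0,0,0,0,255,0,0.8,0,0,0,0,255,0,0.4,0,0,0,0,255,0,0.3,0,0,0,0,255,0,0.2,0,0,0,0,255,0,0.1,0,0,0,0,255,0,0.1,0,0,0,0,255,0,0,0,0,0,0,255,0,0,0,0,0,0]'

```text
time: 8.13
ee_pos: [0.5769, -0.1197, 0.0697]
tcp_rot: [0.5, 0.5, -0.5, -0.5]
ft_force: [-0.5, 0.4, -3.1]
gripper_width: 0.0216
```

```bash
python3 st.py 0.5777 -0.1205 0.0690
```

```text
t 8.1333 pos [ 0.5769 -0.1197  0.0697] w 0.0216 F [-0.51  0.38 -3.05] q [-0.394  0.477  1.639 -0.     1.025 -1.965]
toolx [-2.e-04  1.e+00 -3.e-04] y [ 7.e-04 -3.e-04 -1.e+00] z [-1.e+00 -2.e-04 -7.e-04]
cm in tool axes [-0.08  0.07 -0.08]
rotvec deg [ 0.04  0.01 -0.02]
rotvec deg [-3.0000e-02 -1.7999e+02 -6.0000e-02]
```

Call:
servo_tool --plan '[255,0,0.1,0,0,0,0,255,0,0.1,0,0,0,0,255,0,0,0,0,0,0]'

```text
time: 8.38
ee_pos: [0.5773, -0.1197, 0.0686]
tcp_rot: [0.501, 0.5, -0.5, -0.499]
ft_force: [-0.9, 1.2, 4.9]
gripper_width: 0.0219
```

```bash
python3 st.py 0.5777 -0.1205 0.0690
```

```text
t 8.3833 pos [ 0.5773 -0.1197  0.0686] w 0.0219 F [-0.89  1.22  4.95] q [-0.394  0.479  1.64   0.     1.021 -1.965]
toolx [-2.e-04  1.e+00 -6.e-04] y [ 1.7e-03 -6.0e-04 -1.0e+00] z [-1.0e+00 -2.0e-04 -1.7e-03]
cm in tool axes [-0.08 -0.04 -0.04]
rotvec deg [ 0.1   0.01 -0.03]
rotvec deg [-5.0000e-02 -1.7999e+02 -1.6000e-01]
```

Contact: +5 N. I release gradually, then rise.

Call:
servo_tool --plan '[200,0,0,0,0,0,0,170,0,0,0,0,0,0,140,0,0,0,0,0,0,100,0,0,0,0,0,0,60,0,0,0,0,0,0,0,0,0,0,0,0,0,0,0,0,0,0,0,0,0,0,-0.5,0,0,0,0,0,0,-1.5,0,0,0,0,0,0,-2.5,0,0,0,0,0,0,-3,0,0,0,0,0,0,-3,0,0,0,0,0,0,-3,0,0,0,0,0,0,-3,0,0,0,0,0,0,-2,0,0,0,0,0,0,-0.5,0,0,0,0]'

```text
time: 9.72
ee_pos: [0.5783, -0.1203, 0.2623]
tcp_rot: [0.503, 0.501, -0.499, -0.497]
ft_force: [0.3, 0.3, -0.2]
gripper_width: 0.0854
```

```bash
python3 st.py 0.601 0.329 0.26; python3 snap.py 3
```

```text
t 9.7167 pos [ 0.5783 -0.1203  0.2623] w 0.0854 F [ 0.35  0.25 -0.16] q [-0.394  0.309  1.39  -0.     1.435 -1.965]
toolx [-2.0e-04  1.0e+00 -3.1e-03] y [ 0.0074 -0.0031 -1.    ] z [-1.0e+00 -2.0e-04 -7.4e-03]
cm in tool axes [44.93  0.11 -2.27]
rotvec deg [ 0.42  0.01 -0.18]
rotvec deg [  -0.28 -179.99   -0.66]
```

View pics/scene_3.png

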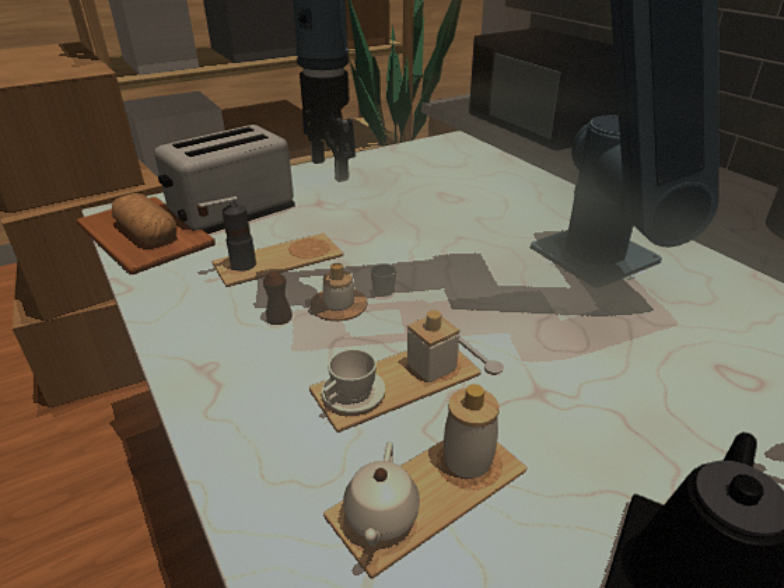

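View pics/top_3.png

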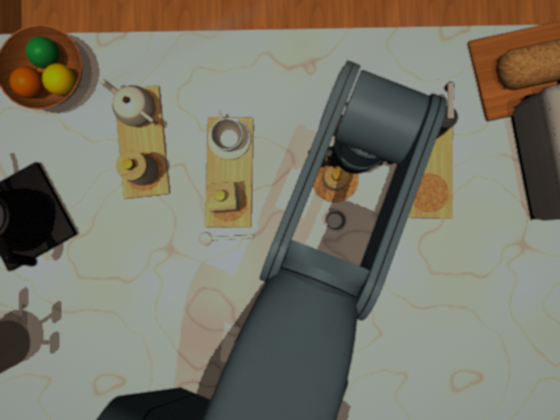

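The small canister stands upright on the mat at (338,292), and the grinder disc is free at (311,247). Now to the tall canister.

Call:
servo_tool --plan '[0,1.2,0,-0.06,0,0,0,0,2.4,0,-0.12,0,0,0,0,3,0,-0.15,0,0,0,0,3,0,-0.15,0,0,0,0,3,0,-0.15,0,0,0,0,3,0,-0.15,0,0,0,0,3,0,-0.15,0,0,0,0,3,0,-0.15,0,0,0,0,3,0,-0.15,0,0,0,0,3,0,-0.15,0,0,0,0,3,0,-0.15,0,0,0,0,3,0,-0.15,0,0,0,0,3,0,-0.15,0,0,0,0,3,0,-0.15,0,0,0,0,3,0,-0.15,0,0,0,0,1.6,0,-0.08,0,0,0,0,0.7,0,-0.05,0,0,0,0,0,0,0,0,0,0,0,0,0,0,0,0,0]'

```text
time: 11.4
ee_pos: [0.5989, 0.3285, 0.2563]
tcp_rot: [-0.5, -0.499, 0.501, 0.5]
ft_force: [0.8, -0.6, -0.9]
gripper_width: 0.0854
```

```bash
python3 st.py 0.601 0.3295 0.1212; python3 - <<'E'
from cell import manip
import pickle
from h import *
c=manip.capture("top"); pickle.dump(c,open("cap1.pkl","wb")); cv2.imwrite("pics/top4.png",c["color"])
hsv=cv2.cvtColor(c["color"],cv2.COLOR_BGR2HSV); vv,uu=np.mgrid[:420,:560]
s=(hsv[...,0]<=18)&(hsv[...,1]>140)&(uu>402)&(uu<458)&(vv>160)&(vv<215)
s=cv2.morphologyEx(s.astype(np.uint8),cv2.MORPH_OPEN,np.ones((3,3)))>0
p=np.array([ray(c,u,v,.01)[:2] for u,v in zip(uu[s],vv[s])]); print(p.mean(0),cv2.minEnclosingCircle(p.astype(np.float32)))
E
```

```text
t 11.4 pos [0.5989 0.3285 0.2563] w 0.0854 F [ 0.8  -0.59 -0.94] q [ 3.390e-01  4.920e-01  1.130e+00 -1.000e-03  1.521e+00 -1.232e+00]
toolx [-2.0e-04  1.0e+00 -1.5e-03] y [-0.0016 -0.0015 -1.    ] z [-1.0e+00 -2.0e-04  1.6e-03]
cm in tool axes [ 0.12 13.51 -0.24]
rotvec deg [-0.09  0.01 -0.08]
rotvec deg [-1.3000e-01 -1.7999e+02  1.5000e-01]
[ 0.54115885 -0.34236727] ((0.5410753488540649, -0.3424389958381653), 0.04673585668206215)
```

View pics/top4.png

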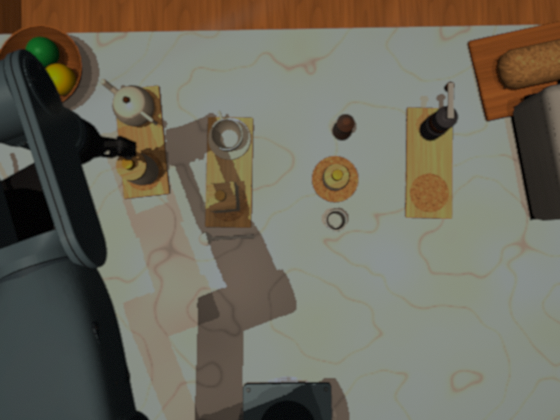

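The empty grinder disc, centre (430,192), gives (0.541, -0.342) with a radius of 46.7 mm, which is consistent. Now down onto the tall canister's knob.

Call:
servo_tool --plan '[0,0.1,1,-0.2,0,0,0,0,0,2,0,0,0,0,0,0,3,0,0,0,0,0,0,3,0,0,0,0,0,0,2,0,0,0,0,0,0,1.2,0,0,0,0,0,0,0.7,0,0,0,0,0,0,0.4,0,0,0,0,0,0,0.2,0,0,0,0,0,0,0,0,0,0,0,0,0,0,0,0,0,0]'

```text
time: 12.37
ee_pos: [0.602, 0.3306, 0.1238]
tcp_rot: [0.5, 0.501, -0.499, -0.5]
ft_force: [0.4, -0.6, 0.8]
gripper_width: 0.0854
```

```bash
python3 st.py 0.601 0.3295 0.1212; python3 snap.py 5
```

```text
t 12.3667 pos [0.602  0.3306 0.1238] w 0.0854 F [ 0.39 -0.58  0.78] q [ 0.34   0.578  1.314 -0.     1.247 -1.231]
toolx [-0.e+00  1.e+00  8.e-04] y [ 2.3e-03  8.0e-04 -1.0e+00] z [-1.     -0.     -0.0023]
cm in tool axes [-0.11  0.26  0.1 ]
rotvec deg [0.13 0.   0.04]
rotvec deg [ 7.0e-02 -1.8e+02 -2.1e-01]
```

View pics/scene_5.png

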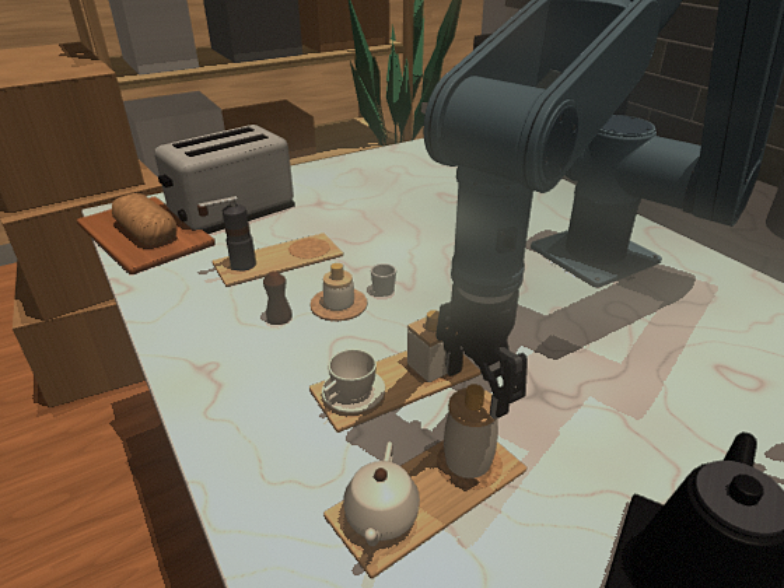

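The fingers are either side of the tall canister's knob at (474,398), so I close and lift a little.

Call:
servo_tool --plan '[60,-0.1,0.15,0.05,0,0,0,110,0,0,0,0,0,0,140,0,0,0,0,0,0,160,0,0,0,0,0,0,180,0,0,0,0,0,0,200,0,0,0,0,0,0,220,0,0,0,0,0,0,255,0,0,0,0,0,0,255,0,0,0,0,0,0,255,0,0,0,0,0,0,255,0,0,0,0,0,0]' --force 80

```text
time: 13.38
ee_pos: [0.6009, 0.3296, 0.1211]
tcp_rot: [0.5, 0.5, -0.5, -0.5]
ft_force: [-0.8, 1.6, 2.2]
gripper_width: 0.0216
```

Call:
servo_tool --plan '[255,0,-0.3,0,0,0,0,255,0,-0.7,0,0,0,0,255,0,-1,0,0,0,0,255,0,-1,0,0,0,0,255,0,-1,0,0,0,0,255,0,-0.5,0,0,0,0,255,0,0,0,0,0,0]'

```text
time: 13.97
ee_pos: [0.6018, 0.3297, 0.1684]
tcp_rot: [0.501, 0.501, -0.499, -0.499]
ft_force: [-0.3, -0.3, -3.1]
gripper_width: 0.0214
```

```bash
python3 st.py 0.541 -0.342 0.27; python3 snap.py 6
```

```text
t 13.9667 pos [0.6018 0.3297 0.1684] w 0.0214 F [-0.34 -0.3  -3.08] q [ 0.339  0.541  1.263 -0.     1.333 -1.232]
toolx [-1.0e-04  1.0e+00  1.3e-03] y [ 0.0039  0.0013 -1.    ] z [-1.0e+00 -1.0e-04 -3.9e-03]
cm in tool axes [-67.16 -10.27   6.05]
rotvec deg [0.22 0.01 0.07]
rotvec deg [ 1.2000e-01 -1.7999e+02 -3.5000e-01]
```

View pics/scene_6.png

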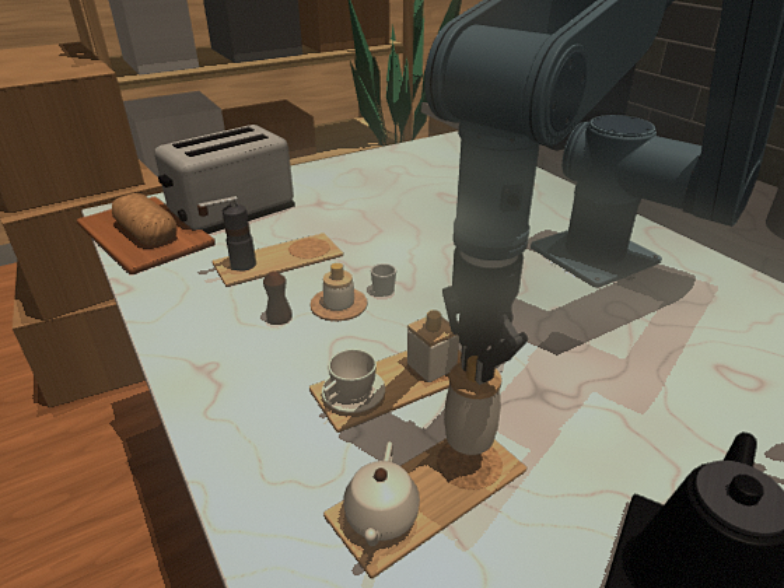

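The tall canister is held upright with its foot clear at (470,450). Next I lift it to about 0.16 m foot height and carry it over to the grinder board.

Call:
servo_tool --plan '[255,0,-1,0,0,0,0,255,0,-1.5,0,0,0,0,255,0,-2,0,0,0,0,255,0,-2,0,0,0,0,255,0,-2,0,0,0,0,255,0,-1.2,0,0,0,0,255,0,-0.6,0,0,0,0,255,-0.8,0,0.07,0,0,0,255,-1.5,0,0.135,0,0,0,255,-2.2,0,0.2,0,0,0,255,-2.2,0,0.2,0,0,0,255,-2.2,0,0.2,0,0,0,255,-2.2,0,0.2,0,0,0,255,-2.2,0,0.2,0,0,0,255,-2.2,0,0.2,0,0,0,255,-2.2,0,0.2,0,0,0,255,-2.2,0,0.2,0,0,0,255,-2.2,0,0.2,0,0,0,255,-2.2,0,0.2,0,0,0,255,-2.2,0,0.2,0,0,0]'

```text
time: 15.73
ee_pos: [0.5753, 0.0628, 0.2673]
tcp_rot: [-0.499, -0.499, 0.501, 0.501]
ft_force: [-0.0, -0.2, -3.0]
gripper_width: 0.0216
```

Call:
servo_tool --plan '[255,-2.2,0,0.2,0,0,0,255,-2.2,0,0.2,0,0,0,255,-2.2,0,0.2,0,0,0,255,-2.2,0,0.2,0,0,0,255,-2.2,0,0.2,0,0,0,255,-2.2,0,0.2,0,0,0,255,-2.2,0,0.2,0,0,0,255,-2.2,0,0.2,0,0,0,255,-2.2,0,0.2,0,0,0,255,-2.2,0,0.2,0,0,0,255,-2.2,0,0.2,0,0,0,255,-2.2,0,0.2,0,0,0,255,-2.2,0,0.2,0,0,0,255,-2.2,0,0.2,0,0,0,255,-2.2,0,0.2,0,0,0,255,-2.2,0,0.2,0,0,0,255,-2.2,0,0.2,0,0,0,255,-1.6,0,0.12,0,0,0,255,-1,0,0.08,0,0,0,255,-0.6,0,0.05,0,0,0]'

```text
time: 17.4
ee_pos: [0.5394, -0.3428, 0.2677]
tcp_rot: [-0.5, -0.5, 0.5, 0.501]
ft_force: [-0.8, 0.1, -2.8]
gripper_width: 0.0217
```

Call:
servo_tool --plan '[255,0,0,0,0,0,0,255,0,0,0,0,0,0,255,0,0,0,0,0,0]'

```text
time: 17.65
ee_pos: [0.5404, -0.3405, 0.2689]
tcp_rot: [0.5, 0.5, -0.5, -0.5]
ft_force: [0.2, 1.2, -4.0]
gripper_width: 0.0211
```

```bash
python3 st.py 0.541 -0.342 0.1225; python3 snap.py 7
```

```text
t 17.65 pos [ 0.5404 -0.3405  0.2689] w 0.0211 F [ 0.23  1.23 -3.95] q [-7.370e-01  4.010e-01  1.241e+00  1.000e-03  1.499e+00 -2.309e+00]
toolx [-1.1e-03  1.0e+00  7.0e-04] y [ 0.e+00  7.e-04 -1.e+00] z [-1.     -0.0011 -0.    ]
cm in tool axes [-0.16 14.64 -0.06]
rotvec deg [0.   0.06 0.04]
rotvec deg [ 6.0000e-02 -1.7994e+02 -0.0000e+00]
```

View pics/scene_7.png

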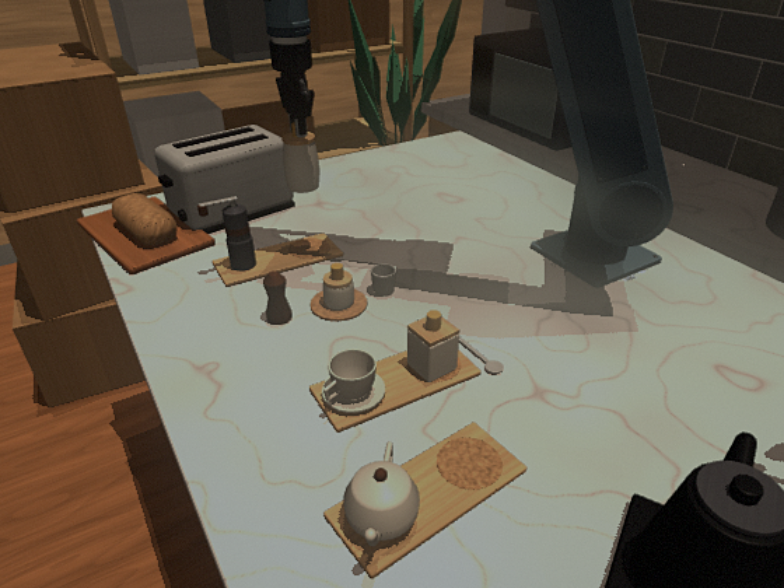

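View pics/top_7.png

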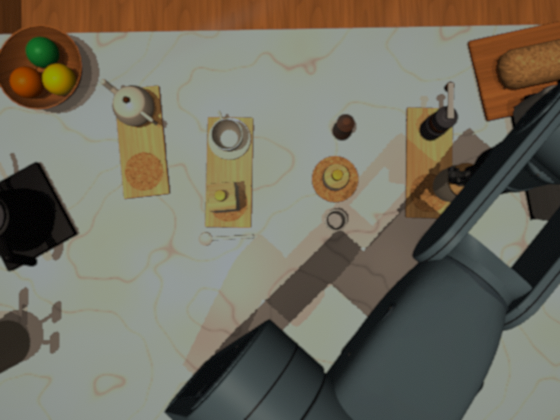

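The tall canister hangs upright above the grinder disc, at (301,165) in the scene picture. The empty teapot disc is visible at (146,171) in the top picture.

Call:
servo_tool --plan '[255,-0.15,1,-0.05,0,0,0,255,0,2,0,0,0,0,255,0,2.5,0,0,0,0,255,0,2.5,0,0,0,0,255,0,2.5,0,0,0,0,255,0,1.8,0,0,0,0,255,0,1,0,0,0,0,255,0,0.5,0,0,0,0,255,0,0.3,0,0,0,0,255,0,0.2,0,0,0,0,255,0,0.2,0,0,0,0,255,0,0,0,0,0,0,255,0,0,0,0,0,0]'

```text
time: 18.83
ee_pos: [0.541, -0.3435, 0.1247]
tcp_rot: [0.501, 0.5, -0.5, -0.499]
ft_force: [0.3, 0.2, -2.3]
gripper_width: 0.0216
```

```bash
python3 st.py 0.541 -0.342 0.1211; python3 - <<'E'
import pickle
from h import *
c=pickle.load(open("cap0.pkl","rb"))["top"]; im=cv2.imread("pics/top_7.png")
hsv=cv2.cvtColor(im,cv2.COLOR_BGR2HSV); vv,uu=np.mgrid[:420,:560]
s=(hsv[...,0]<=18)&(hsv[...,1]>140)&(uu>115)&(uu<175)&(vv>140)&(vv<200)
s=cv2.morphologyEx(s.astype(np.uint8),cv2.MORPH_OPEN,np.ones((3,3)))>0
p=np.array([ray(c,u,v,.01)[:2] for u,v in zip(uu[s],vv[s])]); print(p.mean(0),cv2.minEnclosingCircle(p.astype(np.float32)))
E
```

```text
t 18.8333 pos [ 0.541  -0.3435  0.1247] w 0.0216 F [ 0.32  0.24 -2.29] q [-0.739  0.5    1.445 -0.     1.195 -2.31 ]
toolx [-0.     1.    -0.001] y [ 0.0011 -0.001  -1.    ] z [-1.0e+00 -1.0e-04 -1.1e-03]
cm in tool axes [0.15 0.36 0.  ]
rotvec deg [ 0.06  0.   -0.06]
rotvec deg [-9.0e-02 -1.8e+02 -1.0e-01]
[0.60250075 0.33497108] ((0.6021540760993958, 0.33511677384376526), 0.04651758447289467)
```

Call:
servo_tool --plan '[255,0.1,0.1,0,0,0,0,255,0,0.1,0,0,0,0,255,0,0.1,0,0,0,0,255,0,0.1,0,0,0,0,255,0,0,0,0,0,0]'

```text
time: 19.25
ee_pos: [0.5412, -0.3422, 0.1211]
tcp_rot: [0.5, 0.5, -0.5, -0.499]
ft_force: [-1.4, 2.3, 4.2]
gripper_width: 0.0214
```

```bash
python3 st.py 0.541 -0.342 0.1211
```

```text
t 19.25 pos [ 0.5412 -0.3422  0.1211] w 0.0214 F [-1.41  2.29  4.24] q [-0.738  0.502  1.451  0.     1.187 -2.309]
toolx [-2.e-04  1.e+00 -7.e-04] y [ 1.4e-03 -7.0e-04 -1.0e+00] z [-1.0e+00 -2.0e-04 -1.4e-03]
cm in tool axes [ 0.02 -0.    0.02]
rotvec deg [ 0.08  0.01 -0.04]
rotvec deg [-6.0000e-02 -1.7999e+02 -1.2000e-01]
```

On the board at +4 N. I release and rise.

Call:
servo_tool --plan '[200,0,0,0,0,0,0,170,0,0,0,0,0,0,140,0,0,0,0,0,0,100,0,0,0,0,0,0,60,0,0,0,0,0,0,0,0,0,0,0,0,0,0,0,0,0,0,0,0,0,0,-0.5,0,0,0,0,0,0,-1.5,0,0,0,0,0,0,-2.5,0,0,0,0,0,0,-2.5,0,0,0,0,0,0,-2.5,0,0,0,0,0,0,-2,0,0,0,0,0,0,-1,0,0,0,0,0,0,-0.5,0,0,0,0,0,0,0,0,0,0,0]'

```text
time: 20.58
ee_pos: [0.5409, -0.3424, 0.2507]
tcp_rot: [0.501, 0.5, -0.5, -0.499]
ft_force: [-1.0, 0.7, 0.0]
gripper_width: 0.0855
```

```bash
python3 st.py 0.5325 0.137 0.255; python3 snap.py 8
```

```text
t 20.5833 pos [ 0.5409 -0.3424  0.2507] w 0.0855 F [-1.01  0.69  0.03] q [-0.738  0.411  1.271 -0.     1.459 -2.309]
toolx [-1.0e-04  1.0e+00 -1.1e-03] y [ 0.0012 -0.0011 -1.    ] z [-1.0e+00 -1.0e-04 -1.2e-03]
cm in tool axes [47.94 -0.48  0.84]
rotvec deg [ 0.07  0.01 -0.07]
rotvec deg [-1.0000e-01 -1.7999e+02 -1.1000e-01]
```

View pics/scene_8.png

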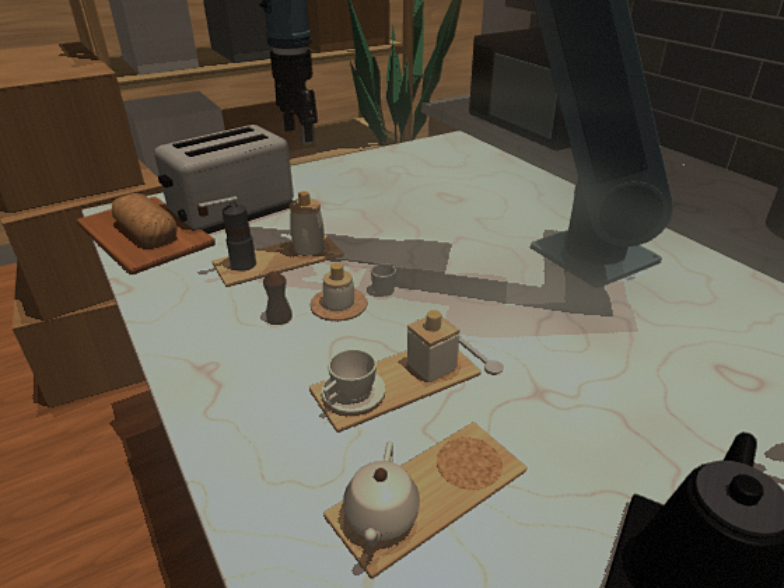

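The tall canister stands upright on the grinder board at (307,225). Next is the square one.

Call:
servo_tool --plan '[0,1.2,0,0,0,0,0,0,2.4,0,0,0,0,0,0,3,0,0.06,0,0,0,0,3,0,0.06,0,0,0,0,3,0,0.06,0,0,0,0,3,0,0.06,0,0,0,0,3,0,0.06,0,0,0,0,3,0,0.06,0,0,0,0,3,0,0.06,0,0,0,0,3,0,0.06,0,0,0,0,3,0,0.06,0,0,0,0,3,0,0.06,0,0,0,0,3,0,0.06,0,0,0,0,3,0,0.06,0,0,0,0,3,0,0.06,0,0,0,0,3,0,0.06,0,0,0,0,1.5,0,0,0,0,0,0,0.8,0,0,0,0,0,0,0,0,0,0,0,0,0,0,0,0,0,0,0]'

```text
time: 22.35
ee_pos: [0.5317, 0.1367, 0.2491]
tcp_rot: [-0.5, -0.5, 0.501, 0.5]
ft_force: [0.2, -1.1, 0.6]
gripper_width: 0.0855
```

```bash
python3 st.py 0.5325 0.137 0.0962
```

```text
t 22.35 pos [0.5317 0.1367 0.2491] w 0.0855 F [ 0.17 -1.11  0.55] q [ 4.900e-02  2.460e-01  1.507e+00 -1.000e-03  1.389e+00 -1.523e+00]
toolx [-1.e-03  1.e+00 -6.e-04] y [-1.4e-03 -6.0e-04 -1.0e+00] z [-1.     -0.001   0.0014]
cm in tool axes [ 0.04 15.29 -0.11]
rotvec deg [-0.08  0.05 -0.04]
rotvec deg [-6.0000e-02 -1.7995e+02  1.3000e-01]
```

Call:
servo_tool --plan '[0,0,1,-0.1,0,0,0,0,0,2,0,0,0,0,0,0,3,0,0,0,0,0,0,3,0,0,0,0,0,0,2.5,0,0,0,0,0,0,1.7,0,0,0,0,0,0,1,0,0,0,0,0,0,0.6,0,0,0,0,0,0,0.3,0,0,0,0,0,0,0.1,0,0,0,0,0,0,0,0,0,0,0,0,0,0,0,0,0,0]'

```text
time: 23.35
ee_pos: [0.5341, 0.1368, 0.0989]
tcp_rot: [0.501, 0.501, -0.499, -0.499]
ft_force: [-0.5, -0.3, 0.7]
gripper_width: 0.0855
```

```bash
python3 st.py 0.5325 0.137 0.0962; python3 snap.py 9
```

```text
t 23.35 pos [0.5341 0.1368 0.0989] w 0.0855 F [-0.48 -0.25  0.66] q [ 0.048  0.383  1.708 -0.     1.048 -1.522]
toolx [-1.e-04  1.e+00  1.e-04] y [ 2.2e-03  1.0e-04 -1.0e+00] z [-1.0e+00 -1.0e-04 -2.2e-03]
cm in tool axes [0.02 0.27 0.16]
rotvec deg [0.12 0.   0.  ]
rotvec deg [   0.   -180.     -0.19]
```

View pics/scene_9.png

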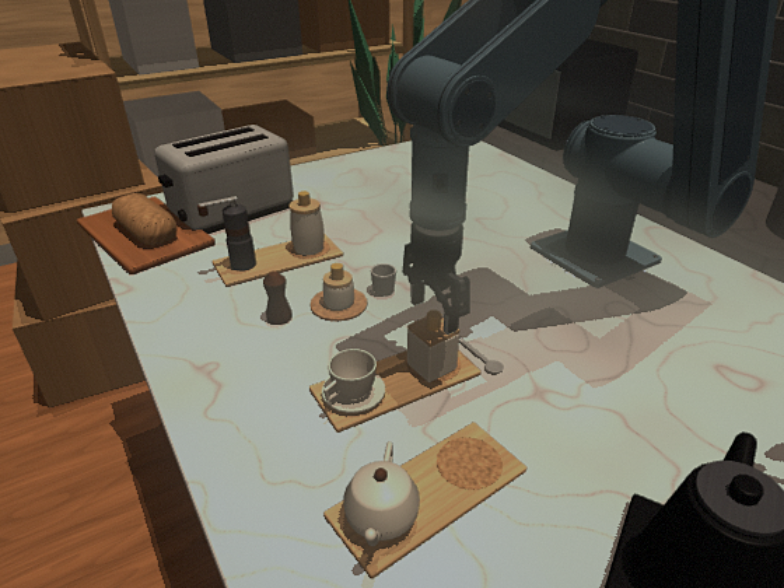

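The fingers straddle the square canister's knob at (433,322), and the spoon at (478,352) is clear. I close and lift.

Call:
servo_tool --plan '[60,0,0.15,0.1,0,0,0,110,0,0,0,0,0,0,140,0,0,0,0,0,0,160,0,0,0,0,0,0,180,0,0,0,0,0,0,200,0,0,0,0,0,0,220,0,0,0,0,0,0,255,0,0,0,0,0,0,255,0,0,0,0,0,0,255,0,0,0,0,0,0,255,0,0,0,0,0,0]' --force 80

```text
time: 24.37
ee_pos: [0.5323, 0.1371, 0.0966]
tcp_rot: [0.5, 0.5, -0.5, -0.5]
ft_force: [-1.8, 3.0, 5.1]
gripper_width: 0.0216
```

Call:
servo_tool --plan '[255,0,-0.3,0,0,0,0,255,0,-0.7,0,0,0,0,255,0,-1,0,0,0,0,255,0,-1.5,0,0,0,0,255,0,-1.5,0,0,0,0,255,0,-1.5,0,0,0,0,255,0,-1,0,0,0,0,255,0,-0.5,0,0,0,0,255,0,0,0,0,0,0,255,0,0,0,0,0,0]'

```text
time: 25.2
ee_pos: [0.532, 0.1367, 0.176]
tcp_rot: [-0.5, -0.5, 0.5, 0.5]
ft_force: [-1.0, 0.7, -4.9]
gripper_width: 0.0218
```

```bash
python3 st.py 0.6023 0.335 0.176; python3 snap.py 10
```

```text
t 25.2 pos [0.532  0.1367 0.176 ] w 0.0218 F [-1.01  0.66 -4.93] q [ 0.049  0.301  1.618 -0.     1.223 -1.522]
toolx [ 0.e+00  1.e+00 -1.e-04] y [-4.e-04 -1.e-04 -1.e+00] z [-1.e+00  0.e+00  4.e-04]
cm in tool axes [19.83 -0.   -7.03]
rotvec deg [-0.03 -0.   -0.01]
rotvec deg [ 1.0e-02  1.8e+02 -4.0e-02]
```

View pics/scene_10.png

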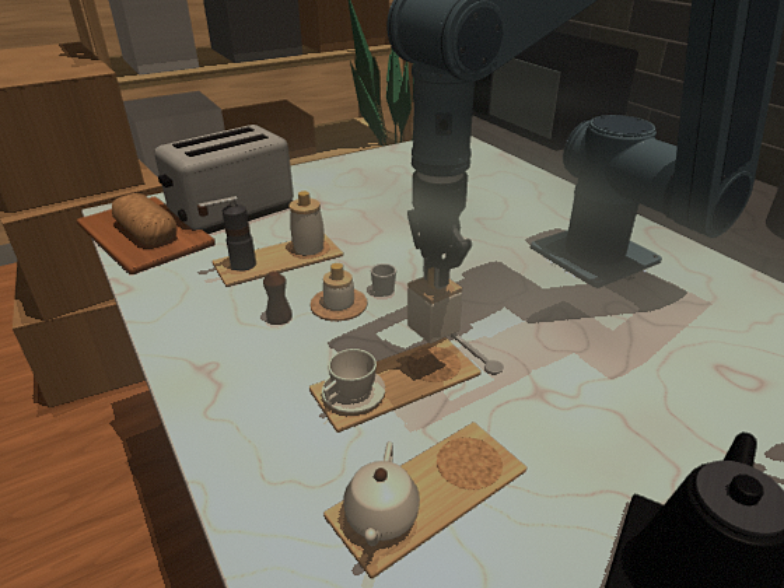

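Lifted upright. Now across to the teapot disc.

Call:
servo_tool --plan '[255,0.7,0,-0.25,0,0,0,255,1.3,0,-0.46,0,0,0,255,1.9,0,-0.675,0,0,0,255,1.9,0,-0.675,0,0,0,255,1.9,0,-0.675,0,0,0,255,1.9,0,-0.675,0,0,0,255,1.9,0,-0.675,0,0,0,255,1.9,0,-0.675,0,0,0,255,1.9,0,-0.675,0,0,0,255,1.9,0,-0.675,0,0,0,255,1.3,0,-0.46,0,0,0,255,0.8,0,-0.28,0,0,0,255,0.5,0,-0.18,0,0,0,255,0,0,0,0,0,0,255,0,0,0,0,0,0,255,0,0,0,0,0,0]'

```text
time: 26.63
ee_pos: [0.6023, 0.3341, 0.1762]
tcp_rot: [-0.5, -0.5, 0.5, 0.5]
ft_force: [0.4, -1.1, -4.9]
gripper_width: 0.0213
```

```bash
python3 st.py 0.6023 0.335 0.0966; python3 snap.py 11; python3 - <<'E'
import pickle
from h import *
c=pickle.load(open("cap0.pkl","rb"))["top"]; im=cv2.imread("pics/top_11.png")
hsv=cv2.cvtColor(im,cv2.COLOR_BGR2HSV); vv,uu=np.mgrid[:420,:560]
s=(hsv[...,0]<=18)&(hsv[...,1]>140)&(uu>200)&(uu<260)&(vv>172)&(vv<229)
s=cv2.morphologyEx(s.astype(np.uint8),cv2.MORPH_OPEN,np.ones((3,3)))>0
p=np.array([ray(c,u,v,.01)[:2] for u,v in zip(uu[s],vv[s])]); print(len(p),p.mean(0),cv2.minEnclosingCircle(p.astype(np.float32)))
E
```

```text
t 26.6333 pos [0.6023 0.3341 0.1762] w 0.0213 F [ 0.4  -1.09 -4.95] q [ 0.345  0.544  1.24  -0.     1.359 -1.225]
toolx [ 5.e-04  1.e+00 -6.e-04] y [-6.e-04 -6.e-04 -1.e+00] z [-1.e+00  5.e-04  6.e-04]
cm in tool axes [ 0.09  7.96 -0.  ]
rotvec deg [-0.03 -0.03 -0.03]
rotvec deg [ 5.0000e-02  1.7997e+02 -5.0000e-02]
1020 [0.50593042 0.1314161 ] ((0.5082145929336548, 0.13092291355133057), 0.060378991067409515)
```

View pics/top_11.png

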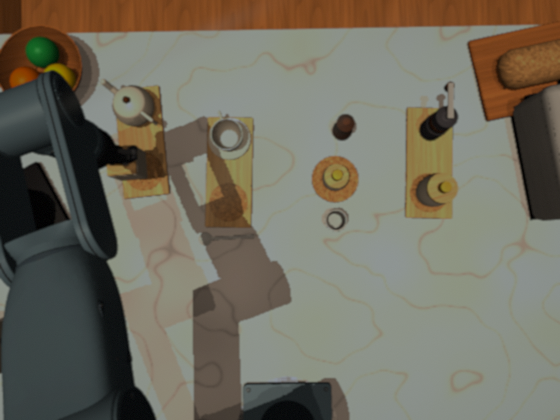

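The cup disc at (228,202) lies in the arm's shadow, so I'll measure it later. I lower the square one.

Call:
servo_tool --plan '[255,0.1,0.8,0,0,0,0,255,0,1.6,0,0,0,0,255,0,1.8,0,0,0,0,255,0,1.5,0,0,0,0,255,0,1,0,0,0,0,255,0,0.6,0,0,0,0,255,0,0.3,0,0,0,0,255,0,0.1,0,0,0,0,255,0,0.1,0,0,0,0,255,0,0.1,0,0,0,0,255,0,0,0,0,0,0]'

```text
time: 27.65
ee_pos: [0.6029, 0.336, 0.098]
tcp_rot: [0.5, 0.5, -0.5, -0.5]
ft_force: [-0.6, -0.8, -4.6]
gripper_width: 0.0211
```

```bash
python3 st.py 0.6023 0.335 0.0966
```

```text
t 27.65 pos [0.6029 0.336  0.098 ] w 0.0211 F [-0.63 -0.75 -4.63] q [ 0.347  0.607  1.33  -0.     1.204 -1.224]
toolx [-1.e-04  1.e+00  4.e-04] y [ 1.2e-03  4.0e-04 -1.0e+00] z [-1.0e+00 -1.0e-04 -1.2e-03]
cm in tool axes [-0.1   0.14  0.06]
rotvec deg [0.07 0.01 0.02]
rotvec deg [ 4.0000e-02 -1.7999e+02 -1.1000e-01]
```

Call:
servo_tool --plan '[255,0,0.1,0,0,0,0,255,0,0.1,0,0,0,0,255,0,0,0,0,0,0]'

```text
time: 27.9
ee_pos: [0.6031, 0.3362, 0.0966]
tcp_rot: [0.5, 0.501, -0.499, -0.5]
ft_force: [-0.9, -0.1, 1.3]
gripper_width: 0.0215
```

```bash
python3 st.py 0.6023 0.335 0.0966
```

```text
t 27.9 pos [0.6031 0.3362 0.0966] w 0.0215 F [-0.89 -0.15  1.27] q [ 0.347  0.608  1.332  0.     1.2   -1.224]
toolx [-2.e-04  1.e+00  8.e-04] y [ 1.9e-03  8.0e-04 -1.0e+00] z [-1.0e+00 -2.0e-04 -1.9e-03]
cm in tool axes [-0.12  0.    0.08]
rotvec deg [0.11 0.01 0.05]
rotvec deg [ 7.0000e-02 -1.7999e+02 -1.7000e-01]
```

Contact: the force went from -4.6 to +1.3 N. I release and rise.

Call:
servo_tool --plan '[200,0,0.05,0,0,0,0,170,0,0,0,0,0,0,140,0,0,0,0,0,0,100,0,0,0,0,0,0,60,0,0,0,0,0,0,0,0,0,0,0,0,0,0,0,0,0,0,0,0,0,0,-0.5,0,0,0,0,0,0,-1.5,0,0,0,0,0,0,-2.5,0,0,0,0,0,0,-2.5,0,0,0,0,0,0,-2.5,0,0,0,0,0,0,-2,0,0,0,0,0,0,-1,0,0,0,0,0,0,-0.5,0,0,0,0,0,0,0,0,0,0,0]'

```text
time: 29.23
ee_pos: [0.6028, 0.336, 0.2258]
tcp_rot: [0.5, 0.501, -0.499, -0.5]
ft_force: [-0.3, -0.0, -0.6]
gripper_width: 0.0851
```

```bash
python3 st.py 0.577 -0.12 0.226; python3 snap.py 12
```

```text
t 29.2333 pos [0.6028 0.336  0.2258] w 0.0851 F [-0.27 -0.03 -0.59] q [ 0.347  0.516  1.164 -0.     1.459 -1.224]
toolx [-1.e-04  1.e+00  6.e-04] y [ 1.6e-03  6.0e-04 -1.0e+00] z [-1.0e+00 -1.0e-04 -1.6e-03]
cm in tool axes [-45.6   -0.05   2.59]
rotvec deg [0.09 0.01 0.03]
rotvec deg [ 5.0000e-02 -1.7999e+02 -1.5000e-01]
```

View pics/scene_12.png

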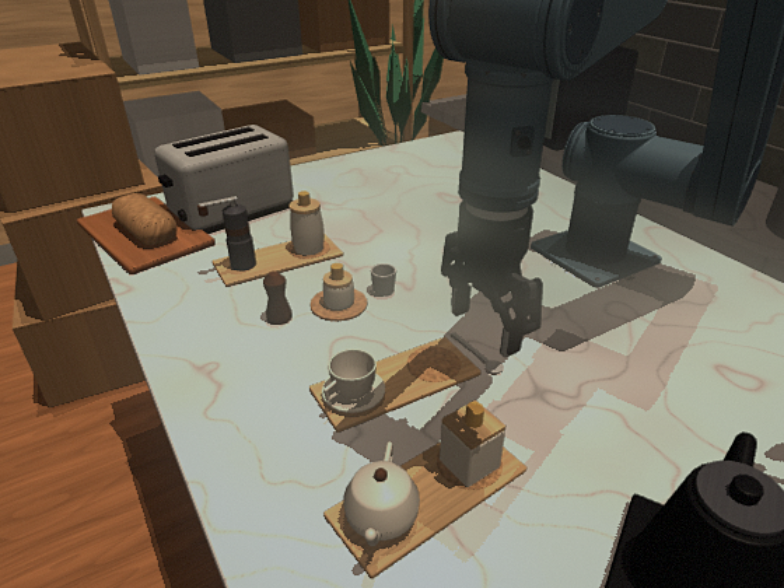

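The square canister stands upright on the teapot disc at (473,445). Back to the small one on the mat.

Call:
servo_tool --plan '[0,-1.2,0,0.08,0,0,0,0,-2.4,0,0.13,0,0,0,0,-3,0,0.17,0,0,0,0,-3,0,0.17,0,0,0,0,-3,0,0.17,0,0,0,0,-3,0,0.17,0,0,0,0,-3,0,0.17,0,0,0,0,-3,0,0.17,0,0,0,0,-3,0,0.17,0,0,0,0,-3,0,0.17,0,0,0,0,-3,0,0.17,0,0,0,0,-3,0,0.17,0,0,0,0,-3,0,0.17,0,0,0,0,-3,0,0.17,0,0,0,0,-3,0,0.17,0,0,0,0,-2,0,0.1,0,0,0,0,-1,0,0.07,0,0,0,0,0,0,0,0,0,0,0,0,0,0,0,0,0]'

```text
time: 30.92
ee_pos: [0.576, -0.1201, 0.224]
tcp_rot: [-0.5, -0.5, 0.5, 0.501]
ft_force: [0.1, 0.4, 0.2]
gripper_width: 0.0856
```

```bash
python3 st.py 0.577 -0.12 0.0686; python3 snap.py 13; python3 - <<'E'
import pickle
from h import *
c=pickle.load(open("cap0.pkl","rb"))["top"]; im=cv2.imread("pics/top_13.png")
hsv=cv2.cvtColor(im,cv2.COLOR_BGR2HSV); vv,uu=np.mgrid[:420,:560]
s=(hsv[...,0]<=18)&(hsv[...,1]>140)&(uu>200)&(uu<260)&(vv>172)&(vv<229)
s=cv2.morphologyEx(s.astype(np.uint8),cv2.MORPH_OPEN,np.ones((3,3)))>0
p=np.array([ray(c,u,v,.01)[:2] for u,v in zip(uu[s],vv[s])]); print(len(p),p.mean(0),cv2.minEnclosingCircle(p.astype(np.float32)))
E
```

```text
t 30.9167 pos [ 0.576  -0.1201  0.224 ] w 0.0856 F [0.11 0.43 0.16] q [-3.950e-01  3.330e-01  1.450e+00  1.000e-03  1.360e+00 -1.965e+00]
toolx [0.0012 1.     0.0012] y [-0.0015  0.0012 -1.    ] z [-1.      0.0012  0.0015]
cm in tool axes [-1.000e-02  1.554e+01 -1.200e-01]
rotvec deg [-0.08 -0.07  0.07]
rotvec deg [-1.1000e-01  1.7993e+02 -1.3000e-01]
903 [0.51906314 0.13098063] ((0.523699164390564, 0.13225074112415314), 0.04485667124390602)
```

View pics/top_13.png

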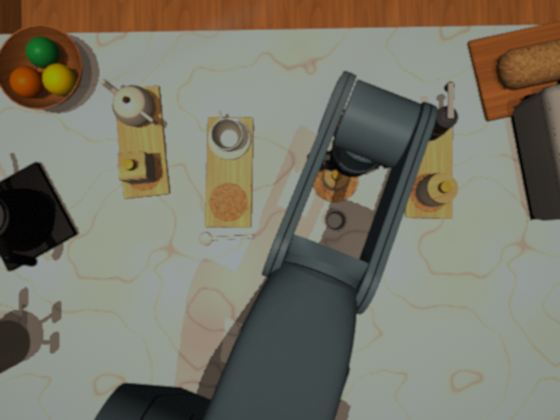

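```bash
python3 - <<'E'
import pickle
from h import *
c=pickle.load(open("cap0.pkl","rb"))["top"]; im=cv2.imread("pics/top_13.png")
hsv=cv2.cvtColor(im,cv2.COLOR_BGR2HSV); vv,uu=np.mgrid[:420,:560]
print(hsv[172:232:4,228,:2].tolist()); print(hsv[202,200:258:4,:2].tolist())
for hh in (19,20,21,22):
    s=(hsv[...,0]<=hh)&(hsv[...,1]>110)&(uu>200)&(uu<260)&(vv>172)&(vv<229)
    s=cv2.morphologyEx(s.astype(np.uint8),cv2.MORPH_OPEN,np.ones((3,3)))>0
    p=np.array([ray(c,u,v,.01)[:2] for u,v in zip(uu[s],vv[s])]); print(hh,len(p),p.mean(0),cv2.minEnclosingCircle(p.astype(np.float32)))
E
```

```text
[[27, 106], [26, 106], [25, 106], [16, 138], [15, 140], [15, 144], [15, 147], [15, 147], [14, 151], [15, 153], [15, 152], [15, 154], [17, 148], [24, 121], [48, 9]]
[[30, 34], [33, 31], [22, 119], [16, 144], [15, 144], [15, 146], [15, 148], [15, 147], [17, 146], [15, 150], [15, 155], [16, 152], [24, 122], [22, 36], [46, 21]]
19 1179 [0.52560892 0.13349504] ((0.5252257585525513, 0.13360090553760529), 0.04713913053274155)
20 1213 [0.52551511 0.13344604] ((0.5245985388755798, 0.13344025611877441), 0.04820248484611511)
21 1274 [0.52436826 0.13424411] ((0.5197042226791382, 0.13606813549995422), 0.05318295210599899)
22 1382 [0.52525107 0.1348773 ] ((0.5318904519081116, 0.1458427906036377), 0.06907257437705994)
```

The cup disc, with the mask loosened for saturation, is at (0.5257, 0.1334) with a radius of 47 mm. That matches the board fit of (0.5265, 0.1327). Now down on the small one's knob.

Call:
servo_tool --plan '[0,0,1,-0.1,0,0,0,0,0,2,0,0,0,0,0,0,3,0,0,0,0,0,0,3,0,0,0,0,0,0,2.5,0,0,0,0,0,0,2,0,0,0,0,0,0,1,0,0,0,0,0,0,0.5,0,0,0,0,0,0,0.3,0,0,0,0,0,0,0.2,0,0,0,0,0,0,0.1,0,0,0,0,0,0,0,0,0,0,0,0,0,0,0,0,0,0]'

```text
time: 32.1
ee_pos: [0.5783, -0.1204, 0.0698]
tcp_rot: [0.501, 0.5, -0.5, -0.499]
ft_force: [-0.2, 0.0, -0.1]
gripper_width: 0.0854
```

```bash
python3 st.py 0.577 -0.12 0.0686; python3 snap.py 14
```

```text
t 32.1 pos [ 0.5783 -0.1204  0.0698] w 0.0854 F [-0.21  0.05 -0.06] q [-0.394  0.479  1.636 -0.     1.025 -1.965]
toolx [-0.e+00  1.e+00 -7.e-04] y [ 1.7e-03 -7.0e-04 -1.0e+00] z [-1.     -0.     -0.0017]
cm in tool axes [0.04 0.12 0.13]
rotvec deg [ 0.1   0.   -0.04]
rotvec deg [-6.0e-02 -1.8e+02 -1.5e-01]
```

View pics/scene_14.png

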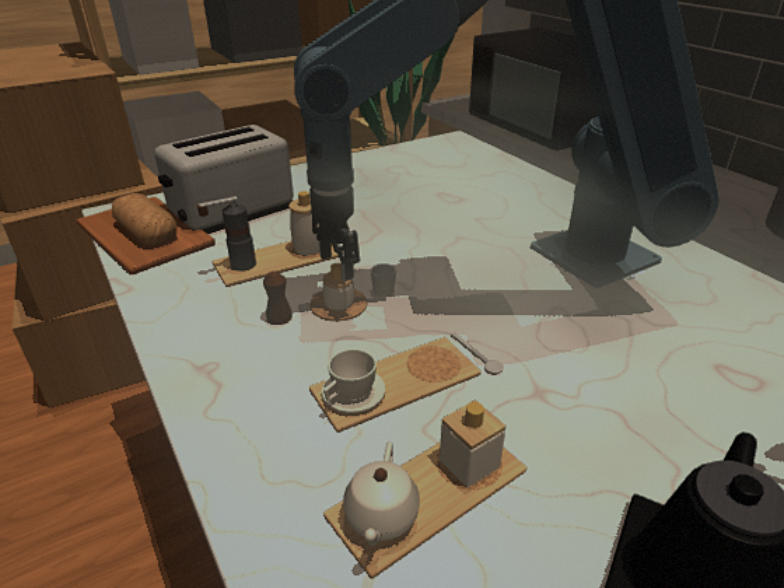

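The fingers are around the small canister's knob at (337,272), so I close and lift.

Call:
servo_tool --plan '[60,0,0.05,0.1,0,0,0,110,0,0,0,0,0,0,140,0,0,0,0,0,0,160,0,0,0,0,0,0,180,0,0,0,0,0,0,200,0,0,0,0,0,0,220,0,0,0,0,0,0,255,0,0,0,0,0,0,255,0,0,0,0,0,0,255,0,0,0,0,0,0,255,0,0,0,0,0,0]' --force 60

```text
time: 33.12
ee_pos: [0.5767, -0.1201, 0.0684]
tcp_rot: [0.5, 0.5, -0.5, -0.5]
ft_force: [-0.8, 1.5, 2.1]
gripper_width: 0.0218
```

Call:
servo_tool --plan '[255,0,-0.3,0,0,0,0,255,0,-0.7,0,0,0,0,255,0,-1,0,0,0,0,255,0,-1.5,0,0,0,0,255,0,-1.5,0,0,0,0,255,0,-1,0,0,0,0,255,0,-0.5,0,0,0,0,255,0,0,0,0,0,0,255,0,0,0,0,0,0]'

```text
time: 33.87
ee_pos: [0.5766, -0.1202, 0.1333]
tcp_rot: [0.5, 0.5, -0.5, -0.5]
ft_force: [0.5, -0.4, -3.4]
gripper_width: 0.0222
```

```bash
python3 st.py 0.5257 0.1334 0.134
```

```text
t 33.8667 pos [ 0.5766 -0.1202  0.1333] w 0.0222 F [ 0.48 -0.35 -3.44] q [-0.395  0.407  1.573 -0.     1.161 -1.966]
toolx [-1.e-04  1.e+00 -1.e-04] y [ 1.e-04 -1.e-04 -1.e+00] z [-1.e+00 -1.e-04 -1.e-04]
cm in tool axes [25.36 -0.07  5.08]
rotvec deg [ 0.01  0.01 -0.  ]
rotvec deg [-1.0000e-02 -1.7999e+02 -1.0000e-02]
```

Call:
servo_tool --plan '[255,0.8,0,0.16,0,0,0,255,1.4,0,0.28,0,0,0,255,2,0,0.4,0,0,0,255,2,0,0.4,0,0,0,255,2,0,0.4,0,0,0,255,2,0,0.4,0,0,0,255,2,0,0.4,0,0,0,255,2,0,0.4,0,0,0,255,2,0,0.4,0,0,0,255,2,0,0.4,0,0,0,255,2,0,0.4,0,0,0,255,2,0,0.4,0,0,0,255,1.6,0,0.32,0,0,0,255,1,0,0.2,0,0,0,255,0.55,0,0.1,0,0,0,255,0,0,0,0,0,0,255,0,0,0,0,0,0,255,0,0,0,0,0,0]'

```text
time: 35.37
ee_pos: [0.5262, 0.1327, 0.1332]
tcp_rot: [0.5, 0.5, -0.5, -0.5]
ft_force: [-0.8, -0.4, -1.9]
gripper_width: 0.0217
```

```bash
python3 st.py 0.5257 0.1334 0.0724; python3 snap.py 15
```

```text
t 35.3667 pos [0.5262 0.1327 0.1332] w 0.0217 F [-0.77 -0.39 -1.85] q [ 0.042  0.332  1.689 -0.     1.121 -1.529]
toolx [ 4.e-04  1.e+00 -3.e-04] y [-1.e-04 -3.e-04 -1.e+00] z [-1.e+00  4.e-04  1.e-04]
cm in tool axes [0.07 6.08 0.05]
rotvec deg [-0.01 -0.02 -0.02]
rotvec deg [ 3.0000e-02  1.7998e+02 -1.0000e-02]
```

View pics/scene_15.png

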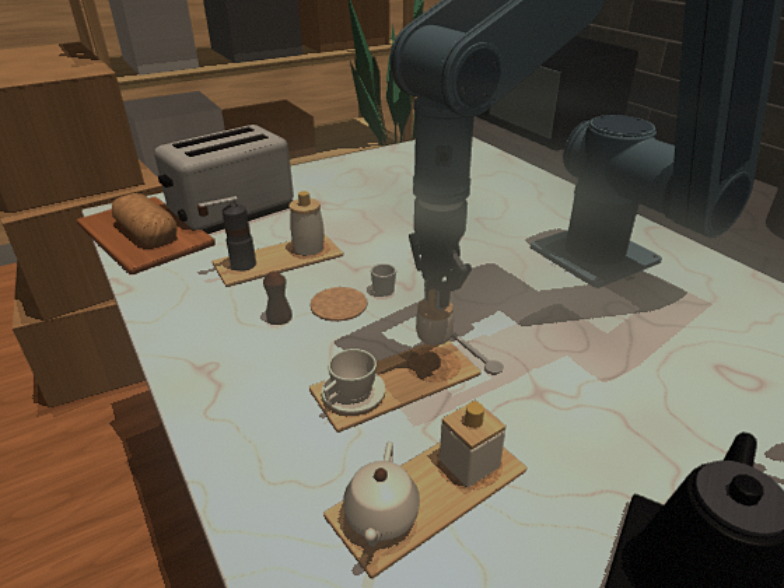

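The small canister hangs upright above the cup disc, foot at about (436,335). Lower it.

Call:
servo_tool --plan '[255,0.05,0.8,0.05,0,0,0,255,0,1.4,0,0,0,0,255,0,1.4,0,0,0,0,255,0,1,0,0,0,0,255,0,0.6,0,0,0,0,255,0,0.3,0,0,0,0,255,0,0.2,0,0,0,0,255,0,0.1,0,0,0,0,255,0,0.1,0,0,0,0,255,0,0.1,0,0,0,0,255,0,0.1,0,0,0,0,255,0,0,0,0,0,0]'

```text
time: 36.47
ee_pos: [0.5257, 0.1339, 0.0725]
tcp_rot: [0.5, 0.5, -0.5, -0.5]
ft_force: [-0.2, -0.1, -2.4]
gripper_width: 0.0218
```

```bash
python3 st.py 0.5257 0.1334 0.0724
```

```text
t 36.4667 pos [0.5257 0.1339 0.0725] w 0.0218 F [-0.22 -0.09 -2.39] q [ 0.044  0.404  1.755  0.     0.982 -1.527]
toolx [-1.e-04  1.e+00  0.e+00] y [ 6.e-04  0.e+00 -1.e+00] z [-1.e+00 -1.e-04 -6.e-04]
cm in tool axes [-0.05  0.01  0.  ]
rotvec deg [0.04 0.01 0.  ]
rotvec deg [ 0.0000e+00 -1.7999e+02 -6.0000e-02]
```

Call:
servo_tool --plan '[255,0,0.1,0,0,0,0,255,0,0.05,0,0,0,0,255,0,0,0,0,0,0]'

```text
time: 36.72
ee_pos: [0.5263, 0.134, 0.0724]
tcp_rot: [0.5, 0.501, -0.5, -0.499]
ft_force: [-2.0, -0.0, 7.6]
gripper_width: 0.0217
```

```bash
python3 st.py 0.5257 0.1334 0.0724
```

```text
t 36.7167 pos [0.5263 0.134  0.0724] w 0.0217 F [-2.03 -0.    7.55] q [ 0.044  0.404  1.755  0.     0.98  -1.527]
toolx [-3.e-04  1.e+00  2.e-04] y [ 2.1e-03  2.0e-04 -1.0e+00] z [-1.0e+00 -3.0e-04 -2.1e-03]
cm in tool axes [-0.06 -0.    0.06]
rotvec deg [0.12 0.01 0.01]
rotvec deg [ 1.0000e-02 -1.7998e+02 -1.9000e-01]
```

Seated (+7.6 N). I release, rise, and pull back towards the robot for a clear top view.

Call:
servo_tool --plan '[200,0,0,0,0,0,0,170,0,0,0,0,0,0,140,0,0,0,0,0,0,100,0,0,0,0,0,0,60,0,0,0,0,0,0,0,0,0,0,0,0,0,0,0,0,0,0,0,0,0,0,-0.5,0,0,0,0,0,0,-1.5,0,0,0,0,0,0,-2.5,0,0,0,0,0,0,-2.5,0,0,0,0,0,0,-3,0,0,0,0,0,0,-3,0,0,0,0,0,0,-3,0,0,0,0,0,0,-2,0,0,0,0,0,0,-1,0,0,0,0]'

```text
time: 38.05
ee_pos: [0.5268, 0.1339, 0.2647]
tcp_rot: [0.501, 0.502, -0.499, -0.499]
ft_force: [0.7, -0.0, -0.2]
gripper_width: 0.0855
```

Call:
servo_tool --plan '[0,0,0,1,0,0,0,0,0,0,2,0,0,0,0,0,0,2.5,0,0,0,0,0,0,2.5,0,0,0,0,0,0,2.5,0,0,0,0,0,0,2.5,0,0,0,0,0,0,2.5,0,0,0,0,0,0,1.5,0,0,0,0,0,0,0.8,0,0,0,0,0,0,0,0,0,0,0,0,0,0,0,0,0,0]'

```text
invalid input at $.plan: expected a multiple of 7 numbers
```

```bash
python3 st.py; python3 - <<'E'
from cell import manip
import pickle
from h import *
d={n:manip.capture(n) for n in("scene","top")}; pickle.dump(d,open("cap2.pkl","wb"))
cv2.imwrite("pics/topF.png",d["top"]["color"]); cv2.imwrite("pics/sceneF.png",cv2.resize(d["scene"]["color"],(784,588)))
D={"tall":(.5411,-.3424,.144),"sq":(.6023,.335,.119),"small":(.5257,.1334,.094)}
for n in d:
    W=cloud(d[n])
    for k,(x,y,zt) in D.items():
        s=(np.hypot(W[...,0]-x,W[...,1]-y)<.03)&(abs(W[...,2]-zt)<.007); P=W[s]
        print(n,k,len(P),np.round(P.mean(0),4) if len(P) else None,"off mm",np.round((P.mean(0)[:2]-[x,y])*1000,1) if len(P) else "")
    W0=cloud(pickle.load(open("cap0.pkl","rb"))[n])
    for w in (W0,W):
        s=(w[...,2]>.03)&(w[...,2]<.06)&(abs(w[...,0]-.478)<.045)&(abs(w[...,1]+.12)<.045); print(n,"creamer",np.round(w[s].mean(0),4))
E
```

```text
t 38.05 pos [0.5268 0.1339 0.2647] w 0.0855 F [ 0.68 -0.02 -0.24] q [ 0.044  0.223  1.5    0.     1.413 -1.527]
toolx [-2.e-04  1.e+00  3.e-04] y [ 5.7e-03  3.0e-04 -1.0e+00] z [-1.0e+00 -2.0e-04 -5.7e-03]
rotvec deg [0.33 0.01 0.02]
rotvec deg [ 3.0000e-02 -1.7999e+02 -5.1000e-01]
scene tall 38 [ 0.544  -0.338   0.1425] off mm [2.9 4.4]
scene sq 126 [0.6059 0.3382 0.1176] off mm [3.6 3.2]
scene small 70 [0.5292 0.1366 0.0928] off mm [3.5 3.2]
scene creamer [ 0.4791 -0.1165  0.0421]
scene creamer [ 0.4792 -0.1166  0.042 ]
top tall 109 [ 0.5412 -0.3407  0.1442] off mm [0.1 1.7]
top sq 0 None off mm 
top small 57 [0.5227 0.1325 0.0946] off mm [-3.  -0.9]
top creamer [ 0.4791 -0.1202  0.0468]
top creamer [ 0.4794 -0.12    0.0471]
```

View pics/topF.png

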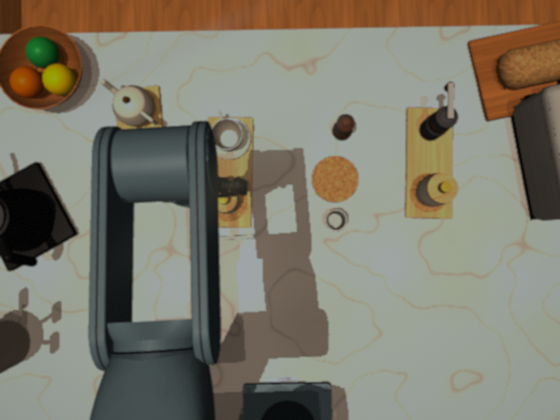

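View pics/sceneF.png

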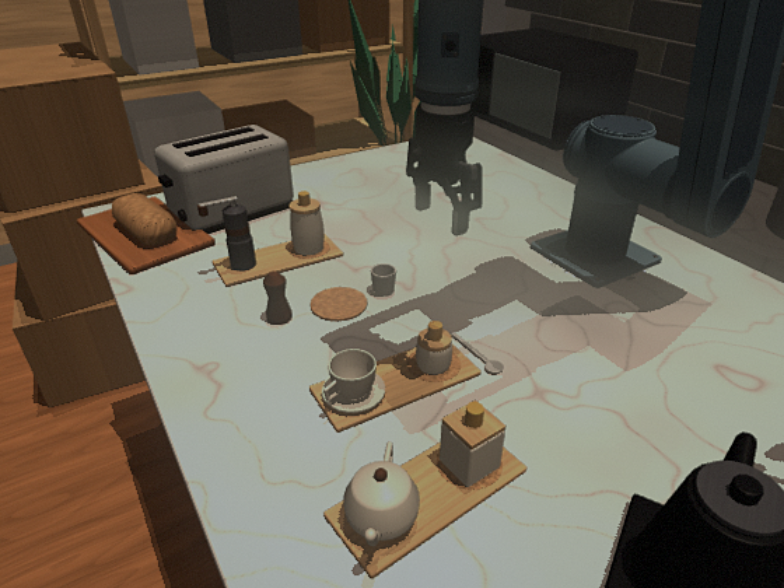

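All three canisters stand on their boards, at (307,225), (435,350) and (473,445). The creamer and spoon look unmoved. The pull-back call was refused (wrong number count), but the arm is already clear of everything. One last check of the square one, using the earlier unobstructed top picture, then I hand in.

Call:
servo_tool --plan '[0,0,-0.5,0,0,0,0,0,0,0,0,0,0,0,0,0,0,0,0,0,0,0,0,0,0,0,0,0]'

```text
time: 38.48
ee_pos: [0.525, 0.1338, 0.2644]
tcp_rot: [-0.499, -0.499, 0.501, 0.501]
ft_force: [-0.7, 0.1, 0.9]
gripper_width: 0.0855
```

```bash
python3 - <<'E'
import pickle
from h import *
c=pickle.load(open("cap0.pkl","rb"))["top"]; hsv=cv2.cvtColor(cv2.imread("pics/top_13.png"),cv2.COLOR_BGR2HSV)
vv,uu=np.mgrid[:420,:560]
s=(hsv[...,1]>165)&(hsv[...,0]>=22)&(hsv[...,0]<=34)&(abs(uu-130)<14)&(abs(vv-163)<14)
print(s.sum(),uu[s].mean(),vv[s].mean(),ray(c,uu[s].mean(),vv[s].mean(),.116)[:2]-[.6023,.335])
# spoon
for f in ("pics/sceneF.png",):
    a=cv2.resize(cv2.imread("pics/scene0.png"),(784,588)); b=cv2.imread(f)
    d=cv2.absdiff(a,b)[355:385,475:510].mean(); print("spoon bowl region diff",d)
from cell import manip
s=manip.state(); print(s["time"],s["gripper_width"],np.abs(s["dq"]).max())
manip.finish_job()
E
```

```text
85 128.27058823529413 163.74117647058824 [0.00139914 0.00100107]
spoon bowl region diff 9.486349206349207
38.4833 0.08553479295223493 0.004694269956951162
the job is handed in; nothing more can be done
```

The swap is finished and handed in at about 38.5 s. I parked the small canister on the cork mat, then moved the tall one to the grinder board, the square one to the teapot board, and the small one from the mat to the cup board. Each was held by its knob, lowered until the wrist force showed contact, and released before the arm rose.

**Last checks:**
- **Centring:** the top camera puts the knobs about 2 mm (tall and square) and 3 mm (small) from the disc centres, against the 15 mm limit. The scene camera reads about 5 mm for all three, because it sees only one side of each knob. The square's top reading comes from an earlier picture, since the arm hid it in the last one.
- **Upright:** all three look upright in the last scene picture, with the fingers open and well clear above.
- **Creamer:** it measured within 1 mm of its start in both views.
- **Teaspoon:** it looks unmoved by eye. The pixel comparison there was inconclusive, because the arm's shadow changed between the pictures.

**What went wrong:** one call to pull the arm back at the end was refused because I gave it the wrong number of values. It moved nothing, and I finished without it. My first reading of the empty cup disc came out wrong in shadow. A later picture gave a position that agreed with the board's outline, and I used that one.

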